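# Close up the leak-test pot

### The arm

A 7-joint arm with a two-finger parallel gripper is mounted at the origin on a cart in front of the work surface, level with it; the furniture and walls round the work are solid. World frame = base frame: x ahead of the robot, y to its left, z up, the work surface at z = 0. Lengths are in mm, angles in rad, forces in N, time in s.
With the tool pointing down it reaches from about 400 to 875 mm from the base axis. Payload 4.4 kg.
Tool frame: the origin (TCP) lies between the finger pads; the fingertips stand ctrl.tcp_to_tips ahead of it and the grasp point (between the pads) lies 8 mm behind it (ctrl.tcp_to_tips is the distance from the TCP to the fingertips, in mm); z points along the fingers, y is the direction in which the jaws open and shut (so a half turn about z gives the same grasp; the last joint's range is limited). The gripper opens to 85 mm and grips with 20 to 120 N. Pads are 22 mm wide; open, the fingers measure 114 mm over their backs; the gripper's body (76 mm by 85 mm) begins 54 mm behind the grasp point. The pads swing forward as they close: fully open they stand 13 mm farther back than shut.
Start: joints at [-0.066, 0.628, 0.038, 1.517, -0.027, 0.996, -0.02], TCP at [650.014, 0.027, 221.713] pointing down, gripper open.
Joint ranges: [-3.06, 3.06], [-0.37, 2.12], [-1.25, 1.32], [0.18, 2.47], [-1.1, 4.24], [0.23, 1.98], [-2.94, 2.94]. Speed limits (rad/s): [2.57, 2.57, 3.14, 3.14, 3.14, 3.14, 3.14].

### API

Orientations are given as [roll, pitch, yaw] about the fixed x, y, z axes, in that order (R = Rz(yaw) Ry(pitch) Rx(roll)).
In Python, from cell import ctrl gives the robot as it stands.
- The arm moves only by the tool send_rows, never from a script. Its argument "rows" is a list of rows, each an object of numbers: "x", "y", "z": the shift along the world's x, y, z in cm; "roll": the turn about the world's z in degrees; "claw": the closure, from 0 (fully open) to 1 (shut). A call has 1 to 5 rows; each row is the pose to reach, as a shift and turn from the pose commanded when the call began; what a row does not reach only later rows make up. A row lasts 1/12 s, in which the tool goes at most 41.7 mm and 7.16 degrees, less where a joint would pass 70% of its speed; a pose out of reach is approached as far as the arm can. A call with a gripper value outside its range is refused whole. The fingers move at their own pace and stop on an object; the grip force is fixed at half the most. Time passes only in rows, so rows that repeat a pose let the fingers close. It gives the time, the measured TCP pose, the force and the opening at its end, in the units of the state.
- ctrl.read_state(): the state, without advancing time (a new reading comes with each control period).
- ctrl.get_image(name): name is "scene" or "side" or "wrist"; returns (picture, depth): 400x640x3 uint8, blue, green, red; 400x640 float32, mm along the optical axis (not along the pixel's ray), 0 where there is no reading.
- ctrl.get_calibration(name): a dict with "intrinsics" (3x3 intrinsics, pixels), "T" (4x4, takes a point from camera to world coordinates). Camera axes: x right, y down, z forward; pixel columns grow to the right and rows downward; lengths in mm; the calibration is good to about 2 mm. The wrist camera is an equidistant fisheye: a pixel r from the principal point sees the ray r / f radians off the axis. A picture is of the moment at which its call begins: read the wrist's pose just before it. get_calibration takes no time and is no camera call; for the wrist camera it gives the pose at the moment of the call.
- ctrl.finish_job(): hands the job in, once; it reports no verdict.
Trained networks look in the newest picture that a camera, given by its name, has taken for a name from the list of things; names that differ only in an ending like _2 or _b are one class to them, and where a whole thing is asked for, a point or a joint stands for the part that bears it (a point fixed in the world has none). Each returns a list of dicts, best first, with "confidence" (0 to 1); they miss things now and then, are a little off and sometimes report something else, mostly with a low value. They report only what shows in the picture. A call takes as long as a camera call.
- ctrl.recognise(camera, query): "uv" ([column, row] in pixels, amid what is visible of it).
- ctrl.regions_of(camera, query): "region" (400x640 bool, what is visible of it) and "uv" ([column, row] in pixels, amid what is visible of it).
- ctrl.place_of(camera, query): "uv" ([column, row] in pixels: a listed point, or the origin of a listed thing).
The state is a dict: "clock": time; "qpos": joint angles; "qd": joint speeds; "tau": joint torques, N m; "eef_pos": TCP position; "tool_rot": TCP orientation; "force": force on the tool from outside, world axes, zero at the start; "torque": the same for the moment, N m; "width": finger opening in mm.
Only numpy, scipy, OpenCV 4.12 (cv2) and the standard library are available. Lean on these libraries where they do the work, as an engineer would, in place of code of your own. Each camera call takes 0.05 s, during which the arm holds its last target. There are 200 camera calls.

### The job

The sample bottle already stands in the leak-test pot: close the pot up for the test. Lower the loose steel lid into the mouth without dropping it (the raised clamp arm hangs over the mouth, so come in slanted from the side away from the clamp) and press it, firmly but not hard, until the spring catches click and its rim lies flush, all before you move the clamp. Then pull the black clamp handle up and over towards the pot until it snaps past centre and stays locked with its pad pressing on the lid, leaving everything else on the bench where it is.

Things in the scene. Friction and masses are not known exactly. Their poses are not given: they have to be found in the camera images.
- lid_hub (a point): Loose steel lid's grasp point, on its axis half-way up the upright cylindrical hub (radius 20 mm, 40 mm tall): 20 mm below the hub's top, 20 mm above the flange's top face, 27 mm above the flange's underside, 46 mm above the plug's foot. z is the lid's axis, up; its yaw does not matter.
- pot_lid: The same lid, 66 mm high, about 0.24 kg; origin at the plug's foot. Conical plug 19 mm deep, radius 26 mm at the foot, 34 mm under the flange, with a groove for the catches; flange radius 46 mm, 7 mm thick; hub on top. It starts standing on its plug on the bench, left or right of the pot.
- pot_mouth (a point): Middle of the pot's mouth at rim height, 146 mm above the bench; mouth radius 35 mm, tapering to 27 mm at 20 mm depth. x points level from the mouth to the clamp column (right and back from the robot), z up. When the lid is home its flange lies on the rim and lid_hub is 27 mm above this point.
- leak_pot: The pot: round steel chamber (collar radius 46 mm) on a fixed base plate; origin on the bench under the mouth. Three spring balls 9 mm below the rim hold a lid that is only laid in about 8 mm too high; a further push of 7 to 15 N clicks it past them into place. More than 120 N between lid and pot is too hard.
- clamp_pivot (a point): Handle pivot of the toggle clamp on its column, 118 mm from the mouth's axis along pot_mouth's x, 153 mm above the bench. The handle swings about this point's y axis, which is level; it drives the clamp arm by a link. The clamp stands to the right of and behind the mouth. Open, its arm rises steeply and leans over the mouth.
- clamp_spindle: Spring spindle with the rubber pad at the arm's end, which presses on the hub's top when locked; origin on the arm, 30 mm from the pad's face. Open, the pad hangs some 12 mm from the mouth's axis on the clamp's side, 271 mm above the bench, in the way of a gripper coming straight down; a tool leaning 25 to 45 degrees away from the clamp column passes beside it.
- clamp_grip (a point): Middle of the clamp handle's black round sleeve (20 mm thick, 68 mm long), 115 mm from clamp_pivot. Pinched along clamp_pivot's y axis, lightly (20 to 30 N), the handle turns between the fingers as it swings; a hard pinch jams it.
- clamp_handle (a joint): Handle angle q: 0 open, leaning 0.96 rad from upright away from the mouth (along +x of pot_mouth); grows as it is pulled up and over towards the mouth; dead centre 1.05, locked on its stop at 1.15. The sleeve's middle lies 0.115 sin(0.96-q) m beyond the pivot and 0.115 cos(0.96-q) m above it. The pad meets a lid that is home at about 0.8. The pull takes 1 to 3 N, up to 10 N from 0.8 to 1.0.
- sample_centre (a point): The amber dropper bottle (33 mm thick, 102 mm tall) that stands loose in the pot; this point is half-way up it. To be left alone.
- next_bottle: A second dropper bottle (33 mm thick, 102 mm tall) standing on the bench left of and behind the pot; origin under its foot. To be left alone.
- tape: A roll of brown tape (96 mm across, 48 mm high) lying flat on the other side of the pot from the lid; origin under its centre. To be left alone.
- caliper: A caliper (71 x 210 x 8 mm) lying on the right; origin under its centre. To be left alone.
- note_pad: A pad of yellow notes (76 x 76 x 12 mm) lying at the left rear; origin under its centre. To be left alone.

How it is judged:
By the outcome, as a careful person would: the job done as asked, in the order asked, and still so for the second after the job is handed in, with the robot touching nothing.
It also fails if it takes over 58 s, if anything falls off the work surface, if the arm or the gripper's body presses on something with over 40 N, if the wrist force passes 120 N, or if a joint passes its speed limit or range.

## Working session

There is one attempt and no reset: what is moved stays moved. The work goes in short steps, Python scripts to look and compute and a tool call to move; the robot and the scene stay as the last step left them, time stands still between calls to the robot, and variables do not carry over. Pictures are saved under pics/ and viewed, on a budget of 10 in all, crops included, one or two more only if the job needs it, and the job is handed in when it is done.

Besides the shell and the picture viewer there is one more tool, called after "Call:" by a JSON object that holds its "api" and its "payload", one argument or row to a line. send_rows: Moves the arm, as the interface text tells. Its arguments: {"type":"object","properties":{"rows":{"type":"array"}},"required":["rows"]}

```bash
mkdir -p pics; ls; cat > h.py <<'E'
import numpy as np, cv2
from cell import ctrl
def px(cam,uv,d):
    c=ctrl.get_calibration(cam);K=np.array(c["intrinsics"]);T=np.array(c["T"])
    x=np.array([(uv[0]-K[0,2])/K[0,0],(uv[1]-K[1,2])/K[1,1],1])*d
    return (T@np.r_[x,1])[:3]
def cloud(cam,dep):
    c=ctrl.get_calibration(cam);K=np.array(c["intrinsics"]);T=np.array(c["T"])
    v,u=np.mgrid[:400,:640]
    P=np.stack([(u-K[0,2])/K[0,0]*dep,(v-K[1,2])/K[1,1]*dep,dep],-1)
    return P@T[:3,:3].T+T[:3,3]
def proj(cam,p):
    c=ctrl.get_calibration(cam);K=np.array(c["intrinsics"]);T=np.linalg.inv(np.array(c["T"]))
    q=T[:3,:3]@np.array(p)+T[:3,3]; q=K@q; return q[:2]/q[2]
E
python3 - <<'E'
from h import *
print(ctrl.read_state(),ctrl.tcp_to_tips, [a for a in dir(ctrl) if a[0]!='_'])
ims=[]
for cam in("scene","side"):
    im,d=ctrl.get_image(cam);np.save(f"{cam}.npy",d);C=cloud(cam,d);ims.append(im)
    print(cam,np.array(ctrl.get_calibration(cam)["T"]).round(2).tolist())
    for n in("lid_hub","pot_mouth","clamp_pivot","clamp_grip","clamp_spindle","next_bottle","tape"):
        for r in ctrl.place_of(cam,n)[:1]:
            u=np.array(r["uv"]);i=u.astype(int).clip(0,[639,399]);print(n,u.round(),round(r["confidence"],2),C[i[1],i[0]].round())
cv2.imwrite("pics/a.png",cv2.resize(np.vstack(ims),(480,600)) if 0 else ims[0]);cv2.imwrite("pics/b.png",ims[1])
E
```

```text
pics
{'clock': 0.0, 'qpos': array([-0.06578676,  0.62935732,  0.03848335,  1.51835992, -0.02700077,
        0.99628457, -0.01999149]), 'qd': array([-3.23905621e-04,  9.23698397e-05, -7.19262296e-04,  1.14941147e-03,
       -1.61406090e-04,  1.41403661e-03,  5.92447075e-05]), 'tau': array([-1.11932164e-03, -5.63405585e+01,  1.22606792e+00, -1.93450052e+01,
        1.09587883e-02,  1.05136272e-02, -8.84369996e-06]), 'eef_pos': array([ 6.49365173e+02, -3.97015259e-03,  2.20785189e+02]), 'tool_rot': array([-3.13970327e+00,  4.89850723e-05,  1.57075792e+00]), 'force': array([-0.82253632,  0.05085684,  0.16089638]), 'torque': array([ 0.01559142, -0.00905319,  0.05430897]), 'width': 85.47399185087536} 11.0 ['MotionError', 'finish_job', 'get_calibration', 'get_image', 'place_of', 'read_state', 'recognise', 'regions_of', 'tcp_to_tips']
scene [[-0.6, -0.56, 0.57, -193.91], [-0.8, 0.41, -0.43, 630.71], [0.01, -0.72, -0.7, 1078.73], [0.0, 0.0, 0.0, 1.0]]
lid_hub [428. 213.] 0.95 [ 431. -213.   67.]
pot_mouth [333. 215.] 0.87 [542.  43. 128.]
clamp_pivot [367. 200.] 0.86 [508. -44. 159.]
clamp_grip [395. 162.] 0.85 [ 522. -148.  225.]
clamp_spindle [345. 166.] 0.38 [523.  25. 297.]
next_bottle [257. 247.] 0.66 [656. 217.  12.]
tape [331. 214.] 0.67 [543.  46. 128.]
side [[-0.9, -0.16, 0.4, 183.55], [-0.43, 0.35, -0.83, 840.2], [-0.01, -0.92, -0.39, 532.78], [0.0, 0.0, 0.0, 1.0]]
lid_hub [401. 213.] 0.85 [ 425. -198.   59.]
pot_mouth [331. 216.] 0.7 [532.  38. 131.]
clamp_pivot [347. 194.] 0.82 [527. -52. 151.]
clamp_grip [365. 158.] 0.78 [ 517. -143.  220.]
clamp_spindle [338. 145.] 0.63 [520.  24. 293.]
next_bottle [242. 292.] 0.58 [659. 221.   4.]
tape [313. 336.] 0.97 [439. 328.  44.]
```

View pics/a.png

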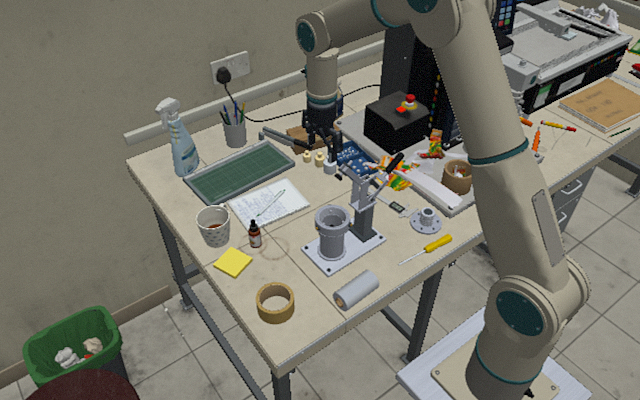

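View pics/b.png

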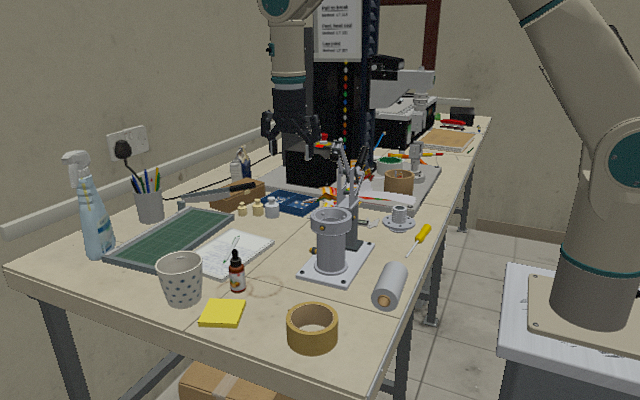

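The scene picture shows the pot with the clamp at (335,225) and the lid at (428,220). The side picture shows the pot at (330,240) and the lid at (400,217). The rows can't command tool tilt directly, so I'll first see how an out-of-reach pose is handled, in free space.

Call:
{"api": "send_rows", "payload": {
  "rows": [
    {"z": 4},
    {"z": 8},
    {"z": 12},
    {"z": 16},
    {"z": 20}
  ]
}}

```text
$.rows[0]: bad value
```

Call:
{"api": "send_rows", "payload": {
  "rows": [
    {"z": 4},
    {"z": 8},
    {"z": 12},
    {"z": 16},
    {"z": 20}
  ]
}}

```text
$.rows[0]: bad value
```

Call:
{"api": "send_rows", "payload": {
  "rows": [
    {"z": 20},
    {"z": 20},
    {"z": 20},
    {"z": 20},
    {"z": 20}
  ]
}}

```text
$.rows[0]: bad value
```

Call:
{"api": "send_rows", "payload": {
  "rows": [
    {"x": 0, "y": 0, "z": 4, "roll": 0, "claw": 0},
    {"x": 0, "y": 0, "z": 8, "roll": 0, "claw": 0},
    {"x": 0, "y": 0, "z": 12, "roll": 0, "claw": 0},
    {"x": 0, "y": 0, "z": 16, "roll": 0, "claw": 0},
    {"x": 0, "y": 0, "z": 20, "roll": 0, "claw": 0}
  ]
}}

```text
clock: 1.22
eef_pos: [649.6, 0.0, 424.0]
tool_rot: [3.141, -0.0, 1.571]
force: [1.4, -0.4, -0.4]
width: 85.6
```

Call:
{"api": "send_rows", "payload": {
  "rows": [
    {"x": 0, "y": 0, "z": 40, "roll": 0, "claw": 0},
    {"x": 0, "y": 0, "z": 40, "roll": 0, "claw": 0},
    {"x": 0, "y": 0, "z": 40, "roll": 0, "claw": 0},
    {"x": 0, "y": 0, "z": 40, "roll": 0, "claw": 0},
    {"x": 0, "y": 0, "z": 40, "roll": 0, "claw": 0}
  ]
}}

```text
clock: 1.63
eef_pos: [644.3, 0.3, 618.2]
tool_rot: [3.115, -0.001, 1.572]
force: [-6.3, -0.3, -4.6]
width: 85.3
```

Call:
{"api": "send_rows", "payload": {
  "rows": [
    {"x": 0, "y": 0, "z": 10, "roll": 0, "claw": 0},
    {"x": 0, "y": 0, "z": 10, "roll": 0, "claw": 0},
    {"x": 0, "y": 0, "z": 10, "roll": 0, "claw": 0},
    {"x": 0, "y": 0, "z": 10, "roll": 0, "claw": 0}
  ]
}}

```text
clock: 1.97
eef_pos: [612.8, 0.0, 653.0]
tool_rot: [3.077, -0.001, 1.571]
force: [0.9, 0.2, 0.5]
width: 85.0
```

```bash
python3 -c "
from h import *
s=ctrl.read_state();print(s['qpos'].round(3),s['eef_pos'],s['tool_rot'])"
```

```text
[-0.115  0.465  0.179  0.636 -0.091  1.981  0.003] [6.12835596e+02 1.65459665e-02 6.52960550e+02] [ 3.07721150e+00 -6.45035975e-04  1.57096971e+00]
```

Call:
{"api": "send_rows", "payload": {
  "rows": [
    {"x": 0, "y": 0, "z": 0, "roll": 0, "claw": 0},
    {"x": 0, "y": 0, "z": -4, "roll": 0, "claw": 0},
    {"x": 0, "y": 0, "z": -8, "roll": 0, "claw": 0},
    {"x": 0, "y": 0, "z": -12, "roll": 0, "claw": 0},
    {"x": 0, "y": 0, "z": -12, "roll": 0, "claw": 0}
  ]
}}

```text
clock: 2.38
eef_pos: [605.9, 0.2, 516.7]
tool_rot: [3.111, 0.0, 1.57]
force: [-0.4, -0.6, -4.1]
width: 85.8
```

```bash
python3 -c "
from h import *
s=ctrl.read_state();print(s['qpos'].round(3),s['eef_pos'],s['tool_rot'])"
```

```text
[-0.146  0.393  0.171  1.124 -0.066  1.599  0.008] [6.05879684e+02 1.50549264e-01 5.16704406e+02] [3.11106786e+00 3.55091425e-05 1.57011530e+00]
```

Call:
{"api": "send_rows", "payload": {
  "rows": [
    {"x": 0, "y": 0, "z": 0, "roll": 0, "claw": 0},
    {"x": 0, "y": 0, "z": 0, "roll": 0, "claw": 0}
  ]
}}

```text
clock: 2.55
eef_pos: [616.2, 0.2, 534.9]
tool_rot: [3.073, -0.0, 1.571]
force: [0.5, 0.6, 1.2]
width: 85.8
```

Call:
{"api": "send_rows", "payload": {
  "rows": [
    {"x": 20, "y": 0, "z": 20, "roll": 0, "claw": 0},
    {"x": 20, "y": 0, "z": 20, "roll": 0, "claw": 0},
    {"x": 20, "y": 0, "z": 20, "roll": 0, "claw": 0},
    {"x": 20, "y": 0, "z": 20, "roll": 0, "claw": 0},
    {"x": 20, "y": 0, "z": 20, "roll": 0, "claw": 0}
  ]
}}

```text
clock: 2.97
eef_pos: [712.0, 0.1, 616.6]
tool_rot: [3.024, 0.001, 1.572]
force: [-1.1, -0.1, -0.4]
width: 85.4
```

```bash
python3 -c "
from h import *
s=ctrl.read_state();print(s['qpos'].round(3),s['eef_pos'],s['tool_rot'])"
```

```text
[-0.08   0.656  0.173  0.391 -0.121  1.981 -0.002] [7.12038632e+02 8.96908937e-02 6.16608647e+02] [3.02390507e+00 8.43576754e-04 1.57166315e+00]
```

Tilt builds up at the reach limit and persists, so I can ratchet it. I need the lean about the jaw axis, so I'll turn by about 101° first (this also cancels the 6.7° already gained in the wrong plane), then push against the limit.

Call:
{"api": "send_rows", "payload": {
  "rows": [
    {"x": -6, "y": 0, "z": -8, "roll": 7, "claw": 0},
    {"x": -6, "y": 0, "z": -8, "roll": 14, "claw": 0},
    {"x": -6, "y": 0, "z": -8, "roll": 21, "claw": 0},
    {"x": -6, "y": 0, "z": -8, "roll": 28, "claw": 0},
    {"x": -6, "y": 0, "z": -8, "roll": 35, "claw": 0}
  ]
}}

```text
clock: 3.38
eef_pos: [643.7, 0.4, 531.9]
tool_rot: [3.043, -0.002, 2.094]
force: [2.1, 0.3, 1.8]
width: 85.3
```

Call:
{"api": "send_rows", "payload": {
  "rows": [
    {"x": 0, "y": 0, "z": 0, "roll": 7, "claw": 0},
    {"x": 0, "y": 0, "z": 0, "roll": 14, "claw": 0},
    {"x": 0, "y": 0, "z": 0, "roll": 21, "claw": 0},
    {"x": 0, "y": 0, "z": 0, "roll": 28, "claw": 0},
    {"x": 0, "y": 0, "z": 0, "roll": 35, "claw": 0}
  ]
}}

```text
clock: 3.8
eef_pos: [648.0, -0.2, 535.2]
tool_rot: [3.038, 0.004, 2.704]
force: [-0.1, -0.2, -1.0]
width: 85.1
```

Call:
{"api": "send_rows", "payload": {
  "rows": [
    {"x": 0, "y": 0, "z": 0, "roll": 7, "claw": 0},
    {"x": 0, "y": 0, "z": 0, "roll": 14, "claw": 0},
    {"x": 0, "y": 0, "z": 0, "roll": 21, "claw": 0},
    {"x": 0, "y": 0, "z": 0, "roll": 28, "claw": 0},
    {"x": 0, "y": 0, "z": 0, "roll": 31, "claw": 0}
  ]
}}

```text
clock: 4.22
eef_pos: [648.3, -0.3, 534.7]
tool_rot: [3.04, 0.003, -3.039]
force: [0.6, -0.6, -0.1]
width: 85.5
```

Call:
{"api": "send_rows", "payload": {
  "rows": [
    {"x": 0, "y": 0, "z": 100, "roll": 0, "claw": 0},
    {"x": 0, "y": 0, "z": 100, "roll": 0, "claw": 0},
    {"x": 0, "y": 0, "z": 100, "roll": 0, "claw": 0},
    {"x": 0, "y": 0, "z": 100, "roll": 0, "claw": 0},
    {"x": 0, "y": 0, "z": 100, "roll": 0, "claw": 0}
  ]
}}

```text
clock: 4.63
eef_pos: [602.2, 6.8, 648.7]
tool_rot: [3.042, 0.049, -3.049]
force: [-0.6, -0.2, 0.3]
width: 85.5
```

```bash
cat > st.py <<'E'
from h import *
from scipy.spatial.transform import Rotation as Ro
s=ctrl.read_state();R=Ro.from_euler('xyz',s['tool_rot']).as_matrix()
print(round(s['clock'],2),s['qpos'].round(3),s['eef_pos'].round(1),s['tool_rot'].round(3),'F',s['force'].round(1),round(s['width'],1))
print('toolz',R[:,2].round(3),'jaw',R[:,1].round(3),'lean deg',np.degrees(np.arccos(-R[2,2])).round(1))
E
python3 st.py
```

```text
4.63 [ 0.035  0.453 -0.076  0.664 -0.076  1.982  1.601] [602.2   6.8 648.7] [ 3.042  0.049 -3.049] F [-0.6 -0.2  0.3] 85.5
toolz [ 0.039  0.104 -0.994] jaw [-0.097  0.99   0.099] lean deg 6.4
```

Call:
{"api": "send_rows", "payload": {
  "rows": [
    {"x": 100, "y": 0, "z": 100, "roll": 0, "claw": 0},
    {"x": 100, "y": 0, "z": 100, "roll": 0, "claw": 0},
    {"x": 100, "y": 0, "z": 100, "roll": 0, "claw": 0},
    {"x": 100, "y": 0, "z": 100, "roll": 0, "claw": 0},
    {"x": 100, "y": 0, "z": 100, "roll": 0, "claw": 0}
  ]
}}

```text
clock: 5.05
eef_pos: [661.0, 17.0, 633.3]
tool_rot: [3.041, 0.084, -3.052]
force: [0.8, -0.7, 0.5]
width: 85.1
```

Call:
{"api": "send_rows", "payload": {
  "rows": [
    {"x": 0, "y": 0, "z": 100, "roll": 0, "claw": 0},
    {"x": 0, "y": 0, "z": 100, "roll": 0, "claw": 0},
    {"x": 0, "y": 0, "z": 100, "roll": 0, "claw": 0},
    {"x": 0, "y": 0, "z": 100, "roll": 0, "claw": 0},
    {"x": 0, "y": 0, "z": 100, "roll": 0, "claw": 0}
  ]
}}

```text
clock: 5.47
eef_pos: [594.2, 25.4, 688.6]
tool_rot: [3.041, 0.127, -3.057]
force: [0.4, 0.7, 0.4]
width: 85.2
```

```bash
python3 st.py
```

```text
5.47 [ 0.004  0.41  -0.07   0.626 -0.083  1.982  1.565] [594.2  25.4 688.6] [ 3.041  0.127 -3.057] F [0.4 0.7 0.4] 85.2
toolz [ 0.117  0.111 -0.987] jaw [-0.097  0.99   0.1  ] lean deg 9.3
```

Call:
{"api": "send_rows", "payload": {
  "rows": [
    {"x": 100, "y": 0, "z": 100, "roll": 9, "claw": 0},
    {"x": 100, "y": 0, "z": 100, "roll": 9, "claw": 0},
    {"x": 100, "y": 0, "z": 100, "roll": 9, "claw": 0},
    {"x": 100, "y": 0, "z": 100, "roll": 9, "claw": 0},
    {"x": 100, "y": 0, "z": 100, "roll": 9, "claw": 0}
  ]
}}

```text
clock: 5.88
eef_pos: [656.7, 35.2, 668.3]
tool_rot: [3.046, 0.167, -2.905]
force: [0.2, 0.5, -0.1]
width: 85.4
```

Call:
{"api": "send_rows", "payload": {
  "rows": [
    {"x": 0, "y": 0, "z": 100, "roll": 0, "claw": 0},
    {"x": 0, "y": 0, "z": 100, "roll": 0, "claw": 0},
    {"x": 0, "y": 0, "z": 100, "roll": 0, "claw": 0},
    {"x": 0, "y": 0, "z": 100, "roll": 0, "claw": 0},
    {"x": 0, "y": 0, "z": 100, "roll": 0, "claw": 0}
  ]
}}

```text
clock: 6.3
eef_pos: [591.9, 43.5, 721.3]
tool_rot: [3.05, 0.212, -2.908]
force: [0.9, 0.4, -0.1]
width: 85.1
```

Call:
{"api": "send_rows", "payload": {
  "rows": [
    {"x": 0, "y": 0, "z": 100, "roll": 0, "claw": 0},
    {"x": 0, "y": 0, "z": 100, "roll": 0, "claw": 0},
    {"x": 0, "y": 0, "z": 100, "roll": 0, "claw": 0},
    {"x": 0, "y": 0, "z": 100, "roll": 0, "claw": 0},
    {"x": 0, "y": 0, "z": 100, "roll": 0, "claw": 0}
  ]
}}

```text
clock: 6.72
eef_pos: [542.8, 52.6, 758.7]
tool_rot: [3.053, 0.257, -2.912]
force: [-0.2, -0.2, -0.4]
width: 85.5
```

```bash
python3 st.py
```

```text
6.72 [ 0.005  0.287 -0.138  0.63  -0.083  1.981  1.646] [542.8  52.6 758.7] [ 3.053  0.257 -2.912] F [-0.2 -0.2 -0.4] 85.5
toolz [ 0.226  0.144 -0.963] jaw [-0.249  0.965  0.086] lean deg 15.6
```

Call:
{"api": "send_rows", "payload": {
  "rows": [
    {"x": 100, "y": 0, "z": 100, "roll": 4, "claw": 0},
    {"x": 100, "y": 0, "z": 100, "roll": 4, "claw": 0},
    {"x": 100, "y": 0, "z": 100, "roll": 4, "claw": 0},
    {"x": 100, "y": 0, "z": 100, "roll": 4, "claw": 0},
    {"x": 100, "y": 0, "z": 100, "roll": 4, "claw": 0}
  ]
}}

```text
clock: 7.13
eef_pos: [625.4, 61.0, 741.6]
tool_rot: [3.057, 0.297, -2.846]
force: [-0.3, -0.4, -0.4]
width: 85.3
```

Call:
{"api": "send_rows", "payload": {
  "rows": [
    {"x": 0, "y": 0, "z": 100, "roll": 0, "claw": 0},
    {"x": 0, "y": 0, "z": 100, "roll": 0, "claw": 0},
    {"x": 0, "y": 0, "z": 100, "roll": 0, "claw": 0},
    {"x": 0, "y": 0, "z": 100, "roll": 0, "claw": 0},
    {"x": 0, "y": 0, "z": 100, "roll": 0, "claw": 0}
  ]
}}

```text
clock: 7.55
eef_pos: [567.2, 68.5, 786.4]
tool_rot: [3.063, 0.345, -2.849]
force: [0.1, 0.9, -0.9]
width: 85.6
```

Call:
{"api": "send_rows", "payload": {
  "rows": [
    {"x": 100, "y": 0, "z": 100, "roll": 0, "claw": 0},
    {"x": 100, "y": 0, "z": 100, "roll": 0, "claw": 0},
    {"x": 100, "y": 0, "z": 100, "roll": 0, "claw": 0},
    {"x": 0, "y": 0, "z": 100, "roll": 0, "claw": 0},
    {"x": 0, "y": 0, "z": 100, "roll": 0, "claw": 0}
  ]
}}

```text
clock: 7.97
eef_pos: [591.7, 74.3, 791.6]
tool_rot: [3.064, 0.377, -2.854]
force: [-1.1, -0.3, 0.0]
width: 85.3
```

Call:
{"api": "send_rows", "payload": {
  "rows": [
    {"x": 0, "y": 0, "z": 100, "roll": 0, "claw": 0},
    {"x": 0, "y": 0, "z": 100, "roll": 0, "claw": 0},
    {"x": 0, "y": 0, "z": 100, "roll": 0, "claw": 0},
    {"x": 0, "y": 0, "z": 100, "roll": 0, "claw": 0},
    {"x": 0, "y": 0, "z": 100, "roll": 0, "claw": 0}
  ]
}}

```text
clock: 8.38
eef_pos: [543.1, 80.9, 829.2]
tool_rot: [3.068, 0.427, -2.857]
force: [1.4, 0.0, -0.5]
width: 85.5
```

```bash
python3 st.py
```

```text
8.38 [-0.054  0.268 -0.111  0.478 -0.106  1.981  1.654] [543.1  80.9 829.2] [ 3.068  0.427 -2.857] F [ 1.4  0.  -0.5] 85.5
toolz [ 0.375  0.187 -0.908] jaw [-0.31   0.948  0.067] lean deg 24.8
```

Call:
{"api": "send_rows", "payload": {
  "rows": [
    {"x": 100, "y": 0, "z": 0, "roll": 18, "claw": 0},
    {"x": 100, "y": 0, "z": 0, "roll": 18, "claw": 0},
    {"x": 100, "y": 0, "z": 100, "roll": 18, "claw": 0},
    {"x": 0, "y": 0, "z": 100, "roll": 18, "claw": 0},
    {"x": 0, "y": 0, "z": 100, "roll": 18, "claw": 0}
  ]
}}

```text
clock: 8.8
eef_pos: [596.6, 91.1, 803.2]
tool_rot: [3.074, 0.454, -2.549]
force: [-0.8, -0.7, 1.4]
width: 85.3
```

Call:
{"api": "send_rows", "payload": {
  "rows": [
    {"x": 0, "y": 0, "z": 100, "roll": 0, "claw": 0},
    {"x": 0, "y": 0, "z": 100, "roll": 0, "claw": 0},
    {"x": 0, "y": 0, "z": 100, "roll": 0, "claw": 0},
    {"x": 0, "y": 0, "z": 100, "roll": 0, "claw": 0},
    {"x": 0, "y": 0, "z": 100, "roll": 0, "claw": 0}
  ]
}}

```text
clock: 9.22
eef_pos: [542.2, 105.9, 846.7]
tool_rot: [3.092, 0.504, -2.547]
force: [0.2, 1.2, -0.2]
width: 85.4
```

Call:
{"api": "send_rows", "payload": {
  "rows": [
    {"x": 100, "y": 0, "z": 100, "roll": 0, "claw": 0},
    {"x": 100, "y": 0, "z": 100, "roll": 0, "claw": 0},
    {"x": 100, "y": 0, "z": 100, "roll": 0, "claw": 0},
    {"x": 100, "y": 0, "z": 100, "roll": 0, "claw": 0},
    {"x": 100, "y": 0, "z": 100, "roll": 0, "claw": 0}
  ]
}}

```text
clock: 9.63
eef_pos: [623.7, 115.3, 831.3]
tool_rot: [3.101, 0.54, -2.55]
force: [0.7, -0.1, 0.1]
width: 85.7
```

```bash
python3 st.py
```

```text
9.63 [-0.028  0.438 -0.163  0.241 -0.203  1.98   1.887] [623.7 115.3 831.3] [ 3.101  0.54  -2.55 ] F [ 0.7 -0.1  0.1] 85.7
toolz [ 0.404  0.32  -0.857] jaw [-0.574  0.818  0.035] lean deg 31.0
```

```bash
cat > loc.py <<'E'
from h import *
from scipy.optimize import least_squares
def circ(p,r):
    f=lambda c:np.hypot(p[:,0]-c[0],p[:,1]-c[1])-r
    s=least_squares(f,p.mean(0),loss='soft_l1',f_scale=2);return s.x.round(1),len(p),np.abs(s.fun).mean().round(1)
E
python3 - <<'E'
from loc import *
for cam in("scene","side"):
    im,d=ctrl.get_image(cam);C=cloud(cam,d);ok=d>0
    uv={n:ctrl.place_of(cam,n)[0]["uv"] for n in("lid_hub","pot_mouth","clamp_pivot","clamp_grip")}
    X,Y,Z=C[...,0],C[...,1],C[...,2]
    def near(x,y,r,a,b): m=ok&(np.hypot(X-x,Y-y)<r)&(Z>a)&(Z<b);return C[m]
    # intersection of rays with known heights
    c=ctrl.get_calibration(cam);K=np.array(c["intrinsics"]);T=np.array(c["T"])
    def hit(uv,h):
        r=T[:3,:3]@np.linalg.solve(K,np.r_[uv,1]);o=T[:3,3];return (o+r*(h-o[2])/r[2]).round(1)
    print(cam,{n:hit(uv[n],h).tolist() for n,h in(("lid_hub",46),("pot_mouth",146),("clamp_pivot",153),("clamp_grip",219))})
    for z0 in (20,26,40,66):
        q=near(430,-207,60,z0-2,z0+2);print("lid z",z0,len(q),q.min(0).round(),q.max(0).round()) if len(q) else 0
    q=near(430,-207,35,61,71);print("hub top c",circ(q[:,:2],0)[0],q.mean(0).round(1),np.ptp(q,axis=0).round(1))
    q=near(430,-207,60,22,32);print("flange",q.mean(0).round(1),q.min(0).round(),q.max(0).round())
    q=near(530,38,60,140,152);print("rim fit 40.5",circ(q[:,:2],40.5),q.min(0).round(),q.max(0).round())
    q=near(525,-60,60,145,170);print("pivot area",q.mean(0).round(1))
    np.save(cam+"C.npy",C)
    cv2.imwrite(f"pics/{cam}2.png",im)
s=cv2.imread("pics/scene2.png");t=cv2.imread("pics/side2.png")
z=lambda i,u,v:cv2.resize(i[v:v+130,u:u+160],(640,520),interpolation=cv2.INTER_LANCZOS4)[:, :400] if 0 else cv2.resize(i[v:v+150,u:u+190],(570,450),interpolation=cv2.INTER_CUBIC)
cv2.imwrite("pics/c.png",z(s,290,130));
E
```

```text
scene {'lid_hub': [440.5, -227.2, 46.0], 'pot_mouth': [527.5, 57.1, 146.0], 'clamp_pivot': [514.3, -64.4, 153.0], 'clamp_grip': [531.5, -155.4, 219.0]}
lid z 20 10 [ 370. -233.   19.] [ 421. -176.   22.]
lid z 26 176 [ 390. -264.   24.] [ 480. -171.   28.]
lid z 40 15 [ 414. -225.   38.] [ 446. -198.   42.]
lid z 66 50 [ 415. -238.   64.] [ 456. -196.   68.]
hub top c [ 434. -215.] [ 434.2 -215.2   67.3] [40.9 43.1  9.8]
flange [ 428.6 -209.1   27.7] [ 390. -264.   22.] [ 485. -171.   32.]
rim fit 40.5 (array([518.2,  60.8]), 345, np.float64(5.9)) [472. -21. 140.] [568.  98. 152.]
pivot area [517.9 -43.  159. ]
side {'lid_hub': [429.2, -209.8, 46.0], 'pot_mouth': [515.8, 73.3, 146.0], 'clamp_pivot': [520.5, -49.0, 153.0], 'clamp_grip': [509.3, -149.2, 219.0]}
lid z 20 37 [ 389. -210.   18.] [ 471. -169.   22.]
lid z 26 220 [ 389. -258.   24.] [ 480. -170.   28.]
lid z 40 17 [ 415. -217.   38.] [ 452. -197.   42.]
lid z 66 61 [ 416. -235.   64.] [ 453. -198.   67.]
hub top c [ 433.6 -212.3] [ 434.  -213.2   64.7] [36.8 45.5  6. ]
flange [ 431.5 -203.7   25.5] [ 389. -258.   22.] [ 480. -169.   31.]
rim fit 40.5 (array([518.1,  65.2]), 249, np.float64(5.8)) [474. -21. 140.] [564.  97. 152.]
pivot area [520.9 -43.9 158.4]
```

View pics/c.png

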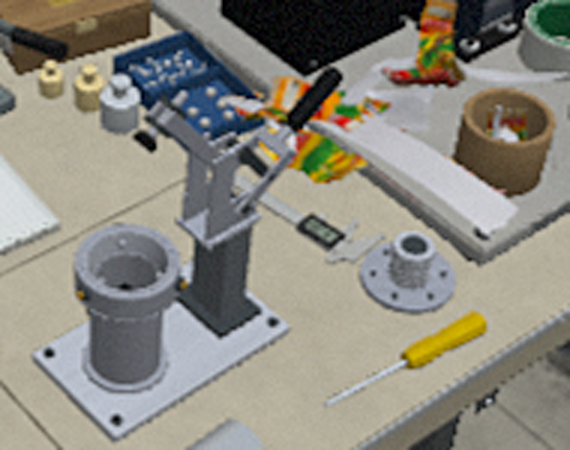

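The crop shows the pot mouth at (127,265), the open clamp arm over it at (165,110), the black handle at (315,95), and the lid at (408,270) with the caliper behind it and the screwdriver beside it.

```bash
python3 - <<'E'
from loc import *
for cam in("scene","side"):
    C=np.load(cam+"C.npy").reshape(-1,3);im=cv2.imread(f"pics/{cam}2.png").reshape(-1,3).astype(int)
    X,Y,Z=C.T
    c=np.array([519.5,52.])
    for _ in range(4):
        r=np.hypot(X-c[0],Y-c[1]);q=C[(r>36.5)&(r<50)&(Z>143)&(Z<150)]
        c,n,e=circ(q[:,:2],40.5)
    q2=C[(np.hypot(X-c[0],Y-c[1])<54)&(Z>95)&(Z<146)]
    print(cam,"rim",c,n,e,"z",np.median(q[:,2]).round(1),"collar ext",np.percentile(q2,1,0).round(),np.percentile(q2,99,0).round())
    q=C[(np.hypot(X-520,Y+5)<160)&(Z>5)&(Z<16)&(Y<130)&(Y>-130)&(X>430)&(X<620)]
    bx=cv2.minAreaRect(q[:,:2].astype(np.float32));print("plate",len(q),bx)
    m=(im.max(1)<55)&(np.hypot(X-522,Y+145)<70)&(Z>170)&(Z<270);q=C[m];print("sleeve",len(q),q.mean(0).round(1),q.min(0).round(),q.max(0).round(), np.linalg.svd(q-q.mean(0))[2][0].round(3) if len(q)>3 else 0)
    m=(np.hypot(X-520,Y+40)<95)&(Z>160)&(Z<360);q=C[m];print("arm",len(q)); 
    for z in range(160,340,15):
        k=q[(q[:,2]>=z)&(q[:,2]<z+15)]
        if len(k):print(z,len(k),k[:,:2].min(0).round(),k[:,:2].max(0).round(),k[:,:2].mean(0).round())
E
```

```text
scene rim [519.2  61.7] 272 2.9 z 146.8 collar ext [474.  24.  96.] [560. 110. 146.]
plate 1267 ((523.7884521484375, 0.7559661865234375), (187.03587341308594, 259.53155517578125), 0.5497365593910217)
sleeve 154 [ 520.1 -141.4  221.2] [ 503. -176.  176.] [536. -76. 245.] [-0.076  0.836 -0.543]
arm 896
160 126 [503. -97.] [544. -13.] [518. -47.]
175 132 [ 502. -114.] [546. -15.] [518. -61.]
190 162 [ 503. -129.] [545. -18.] [521. -77.]
205 129 [ 502. -134.] [540. -14.] [520. -71.]
220 91 [ 504. -135.] [540. -10.] [518. -42.]
235 28 [510. -24.] [529.   2.] [513. -11.]
250 22 [510.  -9.] [516.  12.] [513.   0.]
265 42 [509.  -1.] [525.  53.] [513.  22.]
280 104 [509.  11.] [532.  53.] [518.  34.]
295 60 [510.   5.] [532.  43.] [520.  21.]
side rim [518.8  64.7] 239 2.6 z 145.0 collar ext [474.  23.  96.] [559. 114. 146.]
plate 1336 ((520.1853637695312, 20.481781005859375), (125.17456817626953, 214.86732482910156), 1.343044638633728)
sleeve 150 [ 522.6 -135.9  216.6] [ 511. -170.  172.] [537. -77. 241.] [-0.011  0.806 -0.592]
arm 956
160 134 [502. -96.] [543. -12.] [521. -52.]
175 133 [ 502. -113.] [543. -14.] [519. -62.]
190 134 [ 503. -129.] [540. -13.] [520. -70.]
205 145 [ 504. -135.] [540. -13.] [521. -60.]
220 78 [504. -57.] [539.  -3.] [519. -20.]
235 50 [511. -21.] [531.   6.] [520.  -5.]
250 40 [511. -11.] [530.  45.] [518.   8.]
265 87 [510.   4.] [530.  55.] [517.  39.]
280 106 [510.  15.] [530.  55.] [519.  34.]
295 49 [511.   9.] [531.  33.] [520.  22.]
```

Call:
{"api": "send_rows", "payload": {
  "rows": [
    {"x": -2, "y": -3, "z": -4, "roll": -7, "claw": 0},
    {"x": -4, "y": -6, "z": -8, "roll": -14, "claw": 0},
    {"x": -6, "y": -9, "z": -12, "roll": -21, "claw": 0},
    {"x": -8, "y": -12, "z": -15, "roll": -28, "claw": 0},
    {"x": -10, "y": -15, "z": -18, "roll": -34, "claw": 0}
  ]
}}

```text
clock: 10.55
eef_pos: [566.3, 29.3, 727.3]
tool_rot: [3.101, 0.543, -3.016]
force: [2.0, 0.6, 1.4]
width: 85.6
```

Call:
{"api": "send_rows", "payload": {
  "rows": [
    {"x": -2, "y": -4, "z": -4, "roll": -7, "claw": 0},
    {"x": -4, "y": -8, "z": -8, "roll": -14, "claw": 0},
    {"x": -6, "y": -12, "z": -12, "roll": -21, "claw": 0},
    {"x": -8, "y": -15, "z": -16, "roll": -28, "claw": 0},
    {"x": -8.5, "y": -18, "z": -20, "roll": -34, "claw": 0}
  ]
}}

```text
clock: 10.97
eef_pos: [499.2, -104.7, 584.2]
tool_rot: [3.1, 0.544, 2.674]
force: [1.4, -1.6, 0.2]
width: 85.2
```

Call:
{"api": "send_rows", "payload": {
  "rows": [
    {"x": 0, "y": 0, "z": 0, "roll": 0, "claw": 0},
    {"x": 0, "y": 0, "z": 0, "roll": 0, "claw": 0}
  ]
}}

```text
clock: 11.13
eef_pos: [499.9, -104.2, 582.9]
tool_rot: [3.103, 0.539, 2.68]
force: [0.3, -0.6, 1.3]
width: 85.7
```

```bash
python3 st.py
```

```text
11.13 [ 0.106 -0.093 -0.074  1.668  0.198  1.063  1.098] [ 499.9 -104.2  582.9] [3.103 0.539 2.68 ] F [ 0.3 -0.6  1.3] 85.7
toolz [ 0.476 -0.193 -0.858] jaw [0.427 0.904 0.034] lean deg 30.9
```

Call:
{"api": "send_rows", "payload": {
  "rows": [
    {"x": -1.2, "y": -2.2, "z": -3.3, "roll": 0, "claw": 0},
    {"x": -2.4, "y": -4.4, "z": -6.6, "roll": 0, "claw": 0},
    {"x": -3.6, "y": -6.6, "z": -9.9, "roll": 0, "claw": 0},
    {"x": -4.8, "y": -8.8, "z": -13.2, "roll": 0, "claw": 0},
    {"x": -6, "y": -11, "z": -16.5, "roll": 0, "claw": 0}
  ]
}}

```text
clock: 11.55
eef_pos: [443.3, -215.1, 421.5]
tool_rot: [3.101, 0.549, 2.681]
force: [1.2, 0.3, -1.0]
width: 85.1
```

Call:
{"api": "send_rows", "payload": {
  "rows": [
    {"x": 0, "y": 0, "z": -4, "roll": 0, "claw": 0},
    {"x": 0, "y": 0, "z": -8, "roll": 0, "claw": 0},
    {"x": 0, "y": 0, "z": -12, "roll": 0, "claw": 0},
    {"x": 0, "y": 0, "z": -16, "roll": 0, "claw": 0},
    {"x": 0, "y": 0, "z": -20, "roll": 0, "claw": 0}
  ]
}}

```text
clock: 11.97
eef_pos: [444.1, -204.7, 295.6]
tool_rot: [3.065, 0.509, 2.677]
force: [0.4, 0.7, 1.0]
width: 85.2
```

Call:
{"api": "send_rows", "payload": {
  "rows": [
    {"x": 0, "y": 0, "z": -2, "roll": 0, "claw": 0},
    {"x": 0, "y": 0, "z": -2, "roll": 0, "claw": 0},
    {"x": 0, "y": 0, "z": -2, "roll": 0, "claw": 0}
  ]
}}

```text
clock: 12.22
eef_pos: [444.1, -203.4, 274.8]
tool_rot: [3.065, 0.507, 2.679]
force: [0.1, 0.5, 0.3]
width: 85.2
```

```bash
python3 st.py; python3 - <<'E'
from h import *
im,d=ctrl.get_image("wrist");cv2.imwrite("pics/w1.png",im)
for n in("lid_hub","pot_lid"):
    print(n,[(np.round(r["uv"]),round(r["confidence"],2)) for r in ctrl.place_of("wrist",n)[:2]])
c=ctrl.get_calibration("wrist");K=np.array(c["intrinsics"]);T=np.array(c["T"]);print(K.tolist(),T.round(3).tolist())
u=np.array(ctrl.place_of("wrist","lid_hub")[0]["uv"]);q=(u-K[:2,2]);r=np.hypot(*q);th=r/K[0,0]
ray=T[:3,:3]@np.r_[np.sin(th)*q/r,np.cos(th)];o=T[:3,3];print("hub at",(o+ray*(46-o[2])/ray[2]).round(1))
E
```

```text
12.22 [-0.15   0.167  0.656  2.351 -0.903  0.234  2.442] [ 444.1 -203.4  274.8] [3.065 0.507 2.679] F [0.1 0.5 0.3] 85.2
toolz [ 0.467 -0.148 -0.872] jaw [0.412 0.909 0.067] lean deg 29.4
lid_hub [(array([286.,  72.]), 0.64)]
pot_lid [(array([288.,  58.]), 0.66)]
[[309.70691628693146, 0.0, 315.45042800534605], [0.0, 309.70691628693146, 196.82607966316527], [0.0, 0.0, 1.0]] [[0.413, 0.619, 0.668, 316.538], [0.908, -0.335, -0.251, -154.274], [0.068, 0.71, -0.701, 374.643], [0.0, 0.0, 0.0, 1.0]]
hub at [ 433.3 -219.5   46. ]
```

View pics/w1.png

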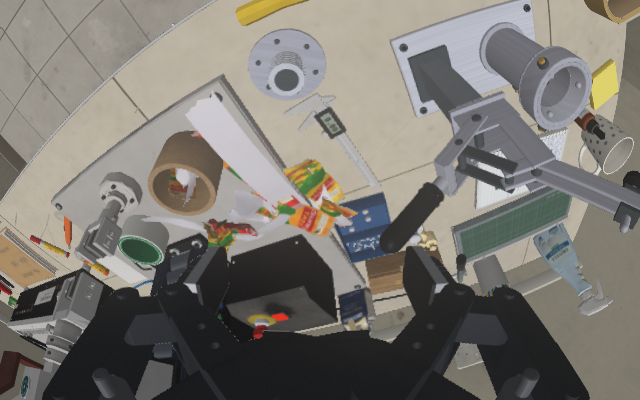

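The wrist view shows the lid at (287,70) and the open clamp at right. Leaning radially puts joint 6 on its lower limit and loses tilt, so I'll go up and turn the lean to point along -y, as needed at the pot.

Call:
{"api": "send_rows", "payload": {
  "rows": [
    {"x": 0, "y": 0, "z": 4, "roll": 0, "claw": 0},
    {"x": 0, "y": 0, "z": 8, "roll": 0, "claw": 0},
    {"x": 0, "y": 0, "z": 12, "roll": -7, "claw": 0},
    {"x": 0, "y": 0, "z": 14, "roll": -14, "claw": 0},
    {"x": 0, "y": 0, "z": 14, "roll": -21, "claw": 0}
  ]
}}

```text
clock: 12.83
eef_pos: [441.3, -180.8, 341.7]
tool_rot: [3.036, 0.478, 2.625]
force: [-0.3, 1.7, -0.6]
width: 85.4
```

Call:
{"api": "send_rows", "payload": {
  "rows": [
    {"x": 0, "y": 0, "z": 0, "roll": -7, "claw": 0},
    {"x": 0, "y": 0, "z": 0, "roll": -14, "claw": 0},
    {"x": 0, "y": 0, "z": 0, "roll": -21, "claw": 0},
    {"x": 0, "y": 0, "z": 0, "roll": -28, "claw": 0},
    {"x": 0, "y": 0, "z": 0, "roll": -35, "claw": 0}
  ]
}}

```text
clock: 13.25
eef_pos: [441.3, -180.7, 341.3]
tool_rot: [3.035, 0.471, 2.254]
force: [-0.8, -0.4, -0.7]
width: 85.7
```

Call:
{"api": "send_rows", "payload": {
  "rows": [
    {"x": 0, "y": 0, "z": 0, "roll": -7, "claw": 0},
    {"x": 0, "y": 0, "z": 0, "roll": -14, "claw": 0},
    {"x": 0, "y": 0, "z": 0, "roll": -17, "claw": 0},
    {"x": 0, "y": 0, "z": 0, "roll": -17, "claw": 0}
  ]
}}

```text
clock: 13.58
eef_pos: [443.1, -179.2, 341.1]
tool_rot: [3.036, 0.471, 1.965]
force: [0.8, -0.5, 1.4]
width: 85.3
```

```bash
python3 st.py
```

```text
13.58 [-0.791  0.113  0.937  2.165  0.449  0.619  0.217] [ 443.1 -179.2  341.1] [3.036 0.471 1.965] F [ 0.8 -0.5  1.4] 85.3
toolz [ 0.27  -0.377 -0.886] jaw [0.9   0.426 0.094] lean deg 27.6
```

Call:
{"api": "send_rows", "payload": {
  "rows": [
    {"x": 0, "y": 0, "z": 2, "roll": -7, "claw": 0},
    {"x": 0, "y": 0, "z": 4, "roll": -14, "claw": 0},
    {"x": 0, "y": 0, "z": 6, "roll": -21, "claw": 0},
    {"x": 0, "y": 0, "z": 6, "roll": -28, "claw": 0},
    {"x": 0, "y": 0, "z": 6, "roll": -35, "claw": 0}
  ]
}}

```text
clock: 14.0
eef_pos: [441.8, -180.1, 401.4]
tool_rot: [3.034, 0.466, 1.348]
force: [-0.6, -0.2, -0.3]
width: 85.1
```

Call:
{"api": "send_rows", "payload": {
  "rows": [
    {"x": -4, "y": 2, "z": 0, "roll": -5, "claw": 0},
    {"x": -8, "y": 3, "z": 0, "roll": -8, "claw": 0},
    {"x": -12, "y": 4, "z": 0, "roll": -8, "claw": 0},
    {"x": -15, "y": 4, "z": 0, "roll": -8, "claw": 0},
    {"x": -15, "y": 4, "z": 0, "roll": -8, "claw": 0}
  ]
}}

```text
clock: 14.42
eef_pos: [287.1, -141.7, 397.9]
tool_rot: [3.043, 0.459, 1.218]
force: [-0.5, 0.2, -0.3]
width: 85.3
```

```bash
python3 st.py
```

```text
14.42 [-1.318 -0.18   0.998  2.122  0.574  1.391 -0.858] [ 287.1 -141.7  397.9] [3.043 0.459 1.218] F [-0.5  0.2 -0.3] 85.3
toolz [-0.06  -0.447 -0.892] jaw [ 0.949 -0.303  0.088] lean deg 26.8
```

Call:
{"api": "send_rows", "payload": {
  "rows": [
    {"x": 3, "y": -1.6, "z": 0, "roll": 7, "claw": 0},
    {"x": 6, "y": -3.2, "z": -2, "roll": 8, "claw": 0},
    {"x": 9, "y": -4.8, "z": -5, "roll": 8, "claw": 0},
    {"x": 12, "y": -6.4, "z": -8, "roll": 8, "claw": 0},
    {"x": 14.7, "y": -7.8, "z": -11, "roll": 8, "claw": 0}
  ]
}}

```text
clock: 14.83
eef_pos: [397.1, -192.0, 331.9]
tool_rot: [3.036, 0.468, 1.355]
force: [-0.2, 2.0, 2.3]
width: 85.4
```

Call:
{"api": "send_rows", "payload": {
  "rows": [
    {"x": 0, "y": 0, "z": -3, "roll": 0, "claw": 0},
    {"x": 0, "y": 0, "z": -6, "roll": 0, "claw": 0},
    {"x": 0, "y": 0, "z": -9, "roll": 0, "claw": 0},
    {"x": 0, "y": 0, "z": -12, "roll": 0, "claw": 0},
    {"x": 0, "y": 0, "z": -12, "roll": 0, "claw": 0}
  ]
}}

```text
clock: 15.25
eef_pos: [392.5, -191.0, 209.2]
tool_rot: [3.046, 0.469, 1.357]
force: [-1.1, -0.3, -0.5]
width: 85.4
```

```bash
python3 st.py; python3 - <<'E'
from h import *
im,d=ctrl.get_image("wrist");cv2.imwrite("pics/w2.png",im)
c=ctrl.get_calibration("wrist");K=np.array(c["intrinsics"]);T=np.array(c["T"])
for r in ctrl.place_of("wrist","lid_hub")[:2]:
    u=np.array(r["uv"]);q=(u-K[:2,2]);a=np.hypot(*q);th=a/K[0,0]
    ray=T[:3,:3]@np.r_[np.sin(th)*q/a,np.cos(th)];o=T[:3,3];print(u,r["confidence"],"hub at",(o+ray*(46-o[2])/ray[2]).round(1))
E
```

```text
15.25 [-0.656  0.53   0.949  2.262  0.102  0.454 -0.081] [ 392.5 -191.   209.2] [3.046 0.469 1.357] F [-1.1 -0.3 -0.5] 85.4
toolz [-0.002 -0.46  -0.888] jaw [ 0.982 -0.169  0.085] lean deg 27.4
[346.3 124.1] 0.58 hub at [ 434.6 -223.1   46. ]
```

Call:
{"api": "send_rows", "payload": {
  "rows": [
    {"x": 2.5, "y": -2, "z": -2, "roll": 0, "claw": 0},
    {"x": 4.2, "y": -3.1, "z": -4, "roll": 0, "claw": 0},
    {"x": 4.2, "y": -3.1, "z": -7, "roll": 0, "claw": 0},
    {"x": 4.2, "y": -3.1, "z": -9, "roll": 0, "claw": 0},
    {"x": 4.2, "y": -3.1, "z": -9, "roll": 0, "claw": 0}
  ]
}}

```text
clock: 15.77
eef_pos: [437.7, -221.6, 121.8]
tool_rot: [3.04, 0.467, 1.356]
force: [-0.7, 0.6, 0.6]
width: 85.6
```

```bash
python3 st.py; python3 - <<'E'
from h import *
im,d=ctrl.get_image("wrist");cv2.imwrite("pics/w2.png",im)
E
```

```text
15.77 [-0.422  0.724  0.747  2.224  0.012  0.254 -0.038] [ 437.7 -221.6  121.8] [3.04  0.467 1.356] F [-0.7  0.6  0.6] 85.6
toolz [ 0.004 -0.46  -0.888] jaw [ 0.982 -0.167  0.091] lean deg 27.4
```

View pics/w2.png

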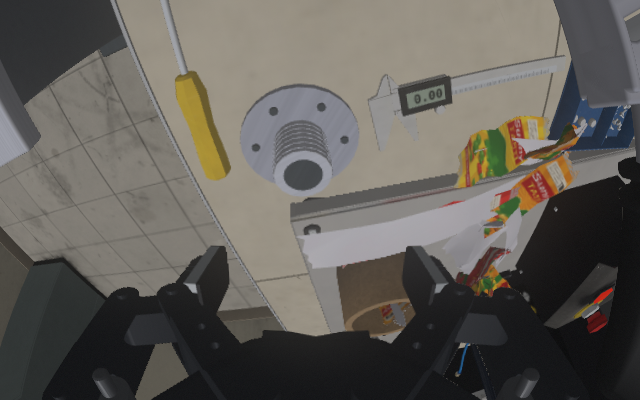

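```bash
cat >> h.py <<'E'
def whit(uv,h):
    c=ctrl.get_calibration("wrist");K=np.array(c["intrinsics"]);T=np.array(c["T"])
    q=np.array(uv)-K[:2,2];a=np.hypot(*q);th=a/K[0,0]
    ray=T[:3,:3]@np.r_[np.sin(th)*q/a,np.cos(th)];o=T[:3,3];return (o+ray*(h-o[2])/ray[2]).round(1)
E
python3 -c "
from h import *
print(whit((302,175),66),whit((300,135),26))"
```

```text
[ 434.3 -220.7   66. ] [ 436.4 -214.2   26. ]
```

Call:
{"api": "send_rows", "payload": {
  "rows": [
    {"x": -0.3, "y": 0, "z": -2.5, "roll": 0, "claw": 0},
    {"x": -0.3, "y": 0, "z": -5, "roll": 0, "claw": 0},
    {"x": -0.3, "y": 0, "z": -7.2, "roll": 0, "claw": 0},
    {"x": -0.3, "y": 0, "z": -7.2, "roll": 0, "claw": 0},
    {"x": -0.3, "y": 0, "z": -7.2, "roll": 0, "claw": 0}
  ]
}}

```text
clock: 16.23
eef_pos: [430.8, -229.7, 76.4]
tool_rot: [3.047, 0.492, 1.351]
force: [-0.7, -0.1, 0.4]
width: 85.4
```

```bash
python3 st.py
```

```text
16.23 [-0.243  0.755  0.467  2.247  0.887  0.24  -0.963] [ 430.8 -229.7   76.4] [3.047 0.492 1.351] F [-0.7 -0.1  0.4] 85.4
toolz [-0.01  -0.48  -0.877] jaw [ 0.981 -0.173  0.083] lean deg 28.7
```

Call:
{"api": "send_rows", "payload": {
  "rows": [
    {"x": 0.4, "y": 0.9, "z": -2.7, "roll": 0, "claw": 0},
    {"x": 0.4, "y": 0.9, "z": -2.7, "roll": 0, "claw": 0},
    {"x": 0.4, "y": 0.9, "z": -2.7, "roll": 0, "claw": 0},
    {"x": 0.4, "y": 0.9, "z": -2.7, "roll": 0, "claw": 0},
    {"x": 0.4, "y": 0.9, "z": -2.7, "roll": 0, "claw": 0}
  ]
}}

```text
clock: 16.65
eef_pos: [433.3, -220.5, 48.5]
tool_rot: [3.051, 0.492, 1.352]
force: [0.0, 0.1, 0.0]
width: 85.6
```

```bash
python3 st.py
```

```text
16.65 [-0.221  0.807  0.402  2.246  1.091  0.24  -1.211] [ 433.3 -220.5   48.5] [3.051 0.492 1.352] F [0.  0.1 0. ] 85.6
toolz [-0.014 -0.479 -0.878] jaw [ 0.981 -0.175  0.08 ] lean deg 28.6
```

Call:
{"api": "send_rows", "payload": {
  "rows": [
    {"x": 0.1, "y": 0, "z": 0, "roll": 0, "claw": 0.4},
    {"x": 0.1, "y": 0, "z": 0, "roll": 0, "claw": 0.6},
    {"x": 0.1, "y": 0, "z": 0, "roll": 0, "claw": 1},
    {"x": 0.1, "y": 0, "z": 0, "roll": 0, "claw": 1},
    {"x": 0.1, "y": 0, "z": 0, "roll": 0, "claw": 1}
  ]
}}

```text
clock: 17.07
eef_pos: [433.3, -220.3, 47.1]
tool_rot: [3.054, 0.492, 1.353]
force: [1.4, 1.7, 8.2]
width: 36.9
```

Call:
{"api": "send_rows", "payload": {
  "rows": [
    {"x": 0, "y": 0, "z": 0, "roll": 0, "claw": 1},
    {"x": 0, "y": 0, "z": 0, "roll": 0, "claw": 1},
    {"x": 0, "y": 0, "z": 0, "roll": 0, "claw": 1},
    {"x": 0, "y": 0, "z": 0, "roll": 0, "claw": 1},
    {"x": 0, "y": 0, "z": 0, "roll": 0, "claw": 1}
  ]
}}

```text
clock: 17.48
eef_pos: [433.3, -220.2, 47.1]
tool_rot: [3.054, 0.492, 1.353]
force: [0.9, 1.7, 6.8]
width: 37.0
```

```bash
python3 st.py
```

```text
17.48 [-0.217  0.809  0.396  2.244  1.09   0.244 -1.21 ] [ 433.3 -220.2   47.1] [3.054 0.492 1.353] F [0.9 1.7 6.8] 37.0
toolz [-0.016 -0.478 -0.878] jaw [ 0.982 -0.175  0.077] lean deg 28.6
```

Call:
{"api": "send_rows", "payload": {
  "rows": [
    {"x": 0, "y": 0, "z": 1, "roll": 0, "claw": 1},
    {"x": 0, "y": 0, "z": 3, "roll": 0, "claw": 1},
    {"x": 0, "y": 0, "z": 6, "roll": 0, "claw": 1},
    {"x": 0, "y": 0, "z": 9, "roll": 0, "claw": 1},
    {"x": 0, "y": 0, "z": 12, "roll": 0, "claw": 1}
  ]
}}

```text
clock: 17.9
eef_pos: [431.8, -219.4, 167.2]
tool_rot: [3.058, 0.49, 1.354]
force: [0.4, -0.4, -1.9]
width: 36.8
```

```bash
python3 st.py; python3 - <<'E'
from h import *
im,d=ctrl.get_image("wrist");im2,_=ctrl.get_image("scene")
cv2.imwrite("pics/w3.png",np.hstack([cv2.resize(im[:,120:520],(400,400)),cv2.resize(im2[130:290,330:490],(400,400))]))
E
```

```text
17.9 [-0.061  0.51   0.151  2.179  0.812  0.6   -0.837] [ 431.8 -219.4  167.2] [3.058 0.49  1.354] F [ 0.4 -0.4 -1.9] 36.8
toolz [-0.019 -0.476 -0.879] jaw [ 0.982 -0.176  0.074] lean deg 28.4
```

View pics/w3.png

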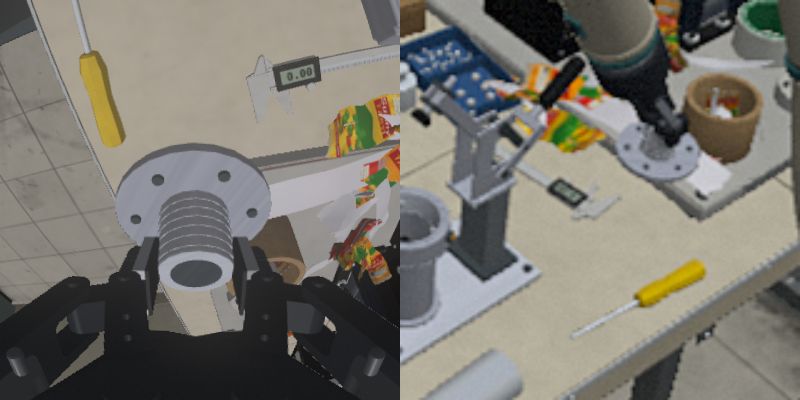

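The left half shows the lid held by its hub at (195,245) between the pads. The right half shows it lifted clear of the bench at (657,150). Now over the clamp to the far (+y) side of the pot.

Call:
{"api": "send_rows", "payload": {
  "rows": [
    {"x": 0, "y": 0, "z": 4, "roll": 0, "claw": 1},
    {"x": 0, "y": 0, "z": 8, "roll": 0, "claw": 1},
    {"x": 0, "y": 0, "z": 12, "roll": 0, "claw": 1},
    {"x": 0, "y": 0, "z": 16, "roll": 0, "claw": 1},
    {"x": 0, "y": 0, "z": 20, "roll": 0, "claw": 1}
  ]
}}

```text
clock: 18.42
eef_pos: [431.7, -219.4, 366.7]
tool_rot: [3.059, 0.49, 1.355]
force: [0.9, -0.8, -1.8]
width: 36.6
```

Call:
{"api": "send_rows", "payload": {
  "rows": [
    {"x": 0, "y": 1, "z": 4, "roll": 0, "claw": 1},
    {"x": 1, "y": 3, "z": 7, "roll": 0, "claw": 1},
    {"x": 2, "y": 6, "z": 8, "roll": 0, "claw": 1},
    {"x": 3, "y": 10, "z": 8, "roll": 0, "claw": 1},
    {"x": 4, "y": 14, "z": 8, "roll": 0, "claw": 1}
  ]
}}

```text
clock: 18.83
eef_pos: [472.8, -78.8, 445.9]
tool_rot: [3.055, 0.49, 1.35]
force: [1.3, 0.8, -2.3]
width: 36.6
```

Call:
{"api": "send_rows", "payload": {
  "rows": [
    {"x": 1, "y": 4, "z": 0, "roll": 0, "claw": 1},
    {"x": 2, "y": 8, "z": 0, "roll": 0, "claw": 1},
    {"x": 3, "y": 12, "z": 0, "roll": 0, "claw": 1},
    {"x": 4, "y": 16, "z": 0, "roll": 0, "claw": 1},
    {"x": 5, "y": 19, "z": 0, "roll": 0, "claw": 1}
  ]
}}

```text
clock: 19.25
eef_pos: [522.8, 114.4, 443.8]
tool_rot: [3.059, 0.491, 1.358]
force: [0.0, -0.6, -1.7]
width: 36.3
```

```bash
python3 st.py
```

```text
19.25 [-0.457  0.424 -0.135  1.376  0.453  1.649 -0.815] [522.8 114.4 443.8] [3.059 0.491 1.358] F [ 0.  -0.6 -1.7] 36.3
toolz [-0.018 -0.476 -0.879] jaw [ 0.982 -0.172  0.073] lean deg 28.5
```

Call:
{"api": "send_rows", "payload": {
  "rows": [
    {"x": -0.4, "y": 3, "z": -2, "roll": 0, "claw": 1},
    {"x": -0.4, "y": 3.6, "z": -5, "roll": 0, "claw": 1},
    {"x": -0.4, "y": 3.6, "z": -8, "roll": 0, "claw": 1},
    {"x": -0.4, "y": 3.6, "z": -11.4, "roll": 0, "claw": 1},
    {"x": -0.4, "y": 3.6, "z": -11.4, "roll": 0, "claw": 1}
  ]
}}

```text
clock: 19.67
eef_pos: [515.4, 145.1, 324.9]
tool_rot: [3.068, 0.499, 1.36]
force: [-1.0, -1.0, -2.4]
width: 36.3
```

```bash
python3 st.py; python3 - <<'E'
from loc import *
s,d=ctrl.get_image("scene");C=cloud("scene",d);t,d2=ctrl.get_image("side");C2=cloud("side",d2)
for cam,A in(("scene",C),("side",C2)):
    for n in("pot_lid","lid_hub"):
        for r in ctrl.regions_of(cam,n)[:1]:
            m=r["region"]&(A[...,2]>50);q=A[m];print(cam,n,round(r["confidence"],2),len(q),np.percentile(q,2,0).round(),np.percentile(q,98,0).round())
    np.save(cam+"C3.npy",A)
u,v=proj("scene",[519,63,170]).astype(int);a=s[v-70:v+50,u-60:u+60]
u,v=proj("side",[519,63,170]).astype(int);b=t[v-70:v+50,u-60:u+60]
cv2.imwrite("pics/p1.png",np.hstack([cv2.resize(a,(400,400)),cv2.resize(b,(400,400))]))
E
```

```text
19.67 [-0.501  0.523 -0.144  1.544  0.456  1.44  -0.974] [515.4 145.1 324.9] [3.068 0.499 1.36 ] F [-1.  -1.  -2.4] 36.3
toolz [-0.028 -0.482 -0.876] jaw [ 0.983 -0.174  0.064] lean deg 28.9
scene pot_lid 0.62 787 [472. 106. 300.] [550. 189. 347.]
side pot_lid 0.88 1068 [473. 120. 285.] [557. 193. 348.]
side lid_hub 0.62 1169 [ 473. -378.  109.] [815. 192. 348.]
```

View pics/p1.png

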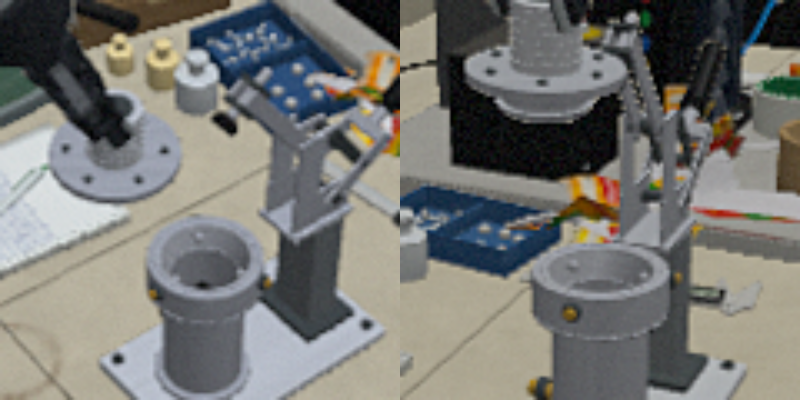

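The left half shows the lid at (115,160), well beside the mouth at (205,255). The right half shows its foot above the rim, with a slight tilt. Coming in along the slant now.

Call:
{"api": "send_rows", "payload": {
  "rows": [
    {"x": 0.4, "y": -1.2, "z": -2, "roll": 0, "claw": 1},
    {"x": 0.4, "y": -2.4, "z": -4, "roll": 0, "claw": 1},
    {"x": 0.4, "y": -3.7, "z": -6, "roll": 0, "claw": 1},
    {"x": 0.4, "y": -5, "z": -8, "roll": 0, "claw": 1},
    {"x": 0.4, "y": -6, "z": -10, "roll": 0, "claw": 1}
  ]
}}

```text
clock: 20.38
eef_pos: [523.8, 85.5, 233.2]
tool_rot: [3.052, 0.489, 1.351]
force: [0.2, -0.0, -3.1]
width: 36.4
```

```bash
python3 st.py; python3 - <<'E'
from loc import *
s,d=ctrl.get_image("scene");t,d2=ctrl.get_image("side")
u,v=proj("scene",[519,63,170]).astype(int);a=s[v-60:v+40,u-50:u+50]
u,v=proj("side",[519,63,190]).astype(int);b=t[v-60:v+40,u-50:u+50]
cv2.imwrite("pics/p2.png",np.hstack([cv2.resize(a,(400,400),interpolation=2),cv2.resize(b,(400,400),interpolation=2)]))
E
```

```text
20.38 [-0.424  0.576 -0.118  1.729  0.522  1.178 -1.015] [523.8  85.5 233.2] [3.052 0.489 1.351] F [ 0.2 -0.  -3.1] 36.4
toolz [-0.015 -0.476 -0.879] jaw [ 0.981 -0.176  0.079] lean deg 28.4
```

View pics/p2.png

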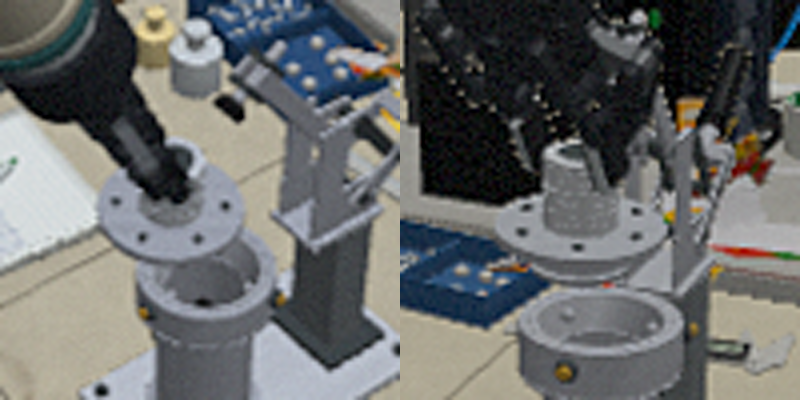

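Call:
{"api": "send_rows", "payload": {
  "rows": [
    {"x": -0.3, "y": -0.4, "z": -0.8, "roll": 0, "claw": 1},
    {"x": -0.3, "y": -0.4, "z": -0.8, "roll": 0, "claw": 1},
    {"x": -0.3, "y": -0.4, "z": -0.8, "roll": 0, "claw": 1}
  ]
}}

```text
clock: 20.73
eef_pos: [520.3, 83.4, 225.3]
tool_rot: [3.054, 0.489, 1.354]
force: [0.4, 1.3, -2.2]
width: 36.7
```

Call:
{"api": "send_rows", "payload": {
  "rows": [
    {"x": -0.1, "y": -0.9, "z": -1.6, "roll": 0, "claw": 1},
    {"x": -0.1, "y": -1.8, "z": -3.2, "roll": 0, "claw": 1},
    {"x": -0.1, "y": -1.8, "z": -3.2, "roll": 0, "claw": 1},
    {"x": -0.1, "y": -1.8, "z": -3.2, "roll": 0, "claw": 1}
  ]
}}

```text
clock: 21.07
eef_pos: [519.0, 64.8, 192.8]
tool_rot: [3.056, 0.49, 1.354]
force: [0.3, -0.5, -2.0]
width: 36.6
```

Call:
{"api": "send_rows", "payload": {
  "rows": [
    {"x": 0, "y": -0.3, "z": -0.5, "roll": 0, "claw": 1},
    {"x": 0, "y": -0.5, "z": -0.8, "roll": 0, "claw": 1},
    {"x": 0, "y": -0.5, "z": -0.8, "roll": 0, "claw": 1}
  ]
}}

```text
clock: 21.32
eef_pos: [518.9, 59.4, 184.4]
tool_rot: [3.055, 0.49, 1.354]
force: [-0.2, -0.4, -2.5]
width: 36.4
```

```bash
python3 st.py
```

```text
21.32 [-0.399  0.621 -0.099  1.814  0.565  1.053 -1.053] [518.9  59.4 184.4] [3.055 0.49  1.354] F [-0.2 -0.4 -2.5] 36.4
toolz [-0.017 -0.477 -0.879] jaw [ 0.982 -0.175  0.076] lean deg 28.5
```

Call:
{"api": "send_rows", "payload": {
  "rows": [
    {"x": 0, "y": 0, "z": -0.2, "roll": 0, "claw": 1},
    {"x": 0, "y": 0, "z": -0.3, "roll": 0, "claw": 1},
    {"x": 0, "y": 0, "z": -0.3, "roll": 0, "claw": 1}
  ]
}}

```text
clock: 21.57
eef_pos: [519.3, 59.6, 181.7]
tool_rot: [3.055, 0.49, 1.354]
force: [0.7, 0.5, 1.1]
width: 36.3
```

Call:
{"api": "send_rows", "payload": {
  "rows": [
    {"x": 0, "y": 0, "z": -0.2, "roll": 0, "claw": 1},
    {"x": 0, "y": 0, "z": -0.3, "roll": 0, "claw": 1},
    {"x": 0, "y": 0, "z": -0.3, "roll": 0, "claw": 1}
  ]
}}

```text
clock: 21.82
eef_pos: [519.4, 59.0, 179.7]
tool_rot: [3.053, 0.491, 1.353]
force: [-1.2, 0.6, 7.5]
width: 36.9
```

Call:
{"api": "send_rows", "payload": {
  "rows": [
    {"x": 0, "y": 0, "z": -0.2, "roll": 0, "claw": 1},
    {"x": 0, "y": 0, "z": -0.3, "roll": 0, "claw": 1},
    {"x": 0, "y": 0, "z": -0.3, "roll": 0, "claw": 1}
  ]
}}

```text
clock: 22.07
eef_pos: [519.1, 59.4, 175.0]
tool_rot: [3.055, 0.49, 1.354]
force: [1.7, -1.6, -2.3]
width: 36.3
```

```bash
python3 st.py
```

```text
22.07 [-0.4    0.634 -0.097  1.821  0.571  1.035 -1.064] [519.1  59.4 175. ] [3.055 0.49  1.354] F [ 1.7 -1.6 -2.3] 36.3
toolz [-0.017 -0.476 -0.879] jaw [ 0.982 -0.175  0.076] lean deg 28.5
```

Call:
{"api": "send_rows", "payload": {
  "rows": [
    {"x": 0, "y": 0, "z": -0.2, "roll": 0, "claw": 1},
    {"x": 0, "y": 0, "z": -0.2, "roll": 0, "claw": 1},
    {"x": 0, "y": 0, "z": -0.2, "roll": 0, "claw": 1}
  ]
}}

```text
clock: 22.32
eef_pos: [519.6, 59.2, 174.4]
tool_rot: [3.054, 0.491, 1.354]
force: [2.1, -0.5, 7.5]
width: 36.7
```

Call:
{"api": "send_rows", "payload": {
  "rows": [
    {"x": 0, "y": 0, "z": -0.2, "roll": 0, "claw": 1},
    {"x": 0, "y": 0, "z": -0.2, "roll": 0, "claw": 1},
    {"x": 0, "y": 0, "z": -0.2, "roll": 0, "claw": 1}
  ]
}}

```text
clock: 22.57
eef_pos: [519.8, 59.2, 174.1]
tool_rot: [3.053, 0.492, 1.353]
force: [1.0, 2.6, 17.7]
width: 37.0
```

Call:
{"api": "send_rows", "payload": {
  "rows": [
    {"x": 0, "y": 0, "z": -0.2, "roll": 0, "claw": 1},
    {"x": 0, "y": 0, "z": -0.2, "roll": 0, "claw": 1},
    {"x": 0, "y": 0, "z": 0, "roll": 0, "claw": 1}
  ]
}}

```text
clock: 22.82
eef_pos: [520.2, 59.9, 172.9]
tool_rot: [3.052, 0.489, 1.353]
force: [1.1, -0.0, -2.3]
width: 36.5
```

Call:
{"api": "send_rows", "payload": {
  "rows": [
    {"x": 0, "y": 0, "z": 0.3, "roll": 0, "claw": 0.3},
    {"x": 0, "y": 0, "z": 0.3, "roll": 0, "claw": 0.1},
    {"x": 0, "y": 0, "z": 0.3, "roll": 0, "claw": 0.1},
    {"x": 0, "y": 0, "z": 0.3, "roll": 0, "claw": 0.1}
  ]
}}

```text
clock: 23.15
eef_pos: [518.4, 59.3, 173.9]
tool_rot: [3.057, 0.491, 1.354]
force: [0.1, -0.4, -0.1]
width: 76.9
```

```bash
python3 st.py; python3 - <<'E'
from loc import *
s,d=ctrl.get_image("scene");t,d2=ctrl.get_image("side")
for n,dd in(("scene",d),("side",d2)):
    C=cloud(n,dd);r=np.hypot(C[...,0]-519,C[...,1]-63);m=(r>26)&(r<46)&(C[...,2]>140)&(C[...,2]<175);q=C[m]
    A=np.c_[q[:,:2]-[519,63],np.ones(len(q))]
    for _ in range(5):
        w,*_x=np.linalg.lstsq(A,q[:,2],rcond=None);e=np.abs(A@w-q[:,2]);k=e<max(2,np.median(e)*2);A,q=A[k],q[k]
    print(n,len(q),"flange plane slope",w[:2].round(3),"z",w[2].round(1))
u,v=proj("scene",[519,63,170]).astype(int);a=s[v-50:v+30,u-40:u+40]
u,v=proj("side",[519,63,170]).astype(int);b=t[v-50:v+30,u-40:u+40]
cv2.imwrite("pics/p3.png",np.hstack([cv2.resize(a,(400,400),interpolation=2),cv2.resize(b,(400,400),interpolation=2)]))
E
```

```text
23.15 [-0.4    0.636 -0.097  1.822  0.571  1.033 -1.065] [518.4  59.3 173.9] [3.057 0.491 1.354] F [ 0.1 -0.4 -0.1] 76.9
toolz [-0.018 -0.477 -0.879] jaw [ 0.982 -0.175  0.075] lean deg 28.5
scene 251 flange plane slope [ 0.005 -0.009] z 154.7
side 294 flange plane slope [-0.    -0.006] z 152.3
```

View pics/p3.png

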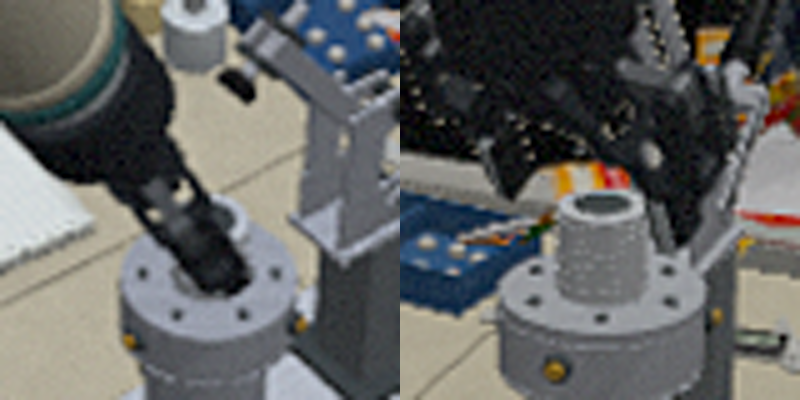

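The lid is flush: the plane fit is level with the flange top at about 153 mm, and the picture shows no gap at the rim (left 205,290; right 600,300). Backing out along the slant, then turning the lean round to push the handle from its outer side with shut fingers.

Call:
{"api": "send_rows", "payload": {
  "rows": [
    {"x": 0.1, "y": 1, "z": 1.8, "roll": 0, "claw": 0},
    {"x": 0.1, "y": 2, "z": 3.7, "roll": 0, "claw": 0},
    {"x": 0.1, "y": 3.5, "z": 6.4, "roll": 0, "claw": 0},
    {"x": 0.1, "y": 5.2, "z": 9.5, "roll": 0, "claw": 0},
    {"x": 0.1, "y": 7, "z": 13, "roll": 0, "claw": 0}
  ]
}}

```text
clock: 23.67
eef_pos: [518.9, 129.3, 304.7]
tool_rot: [3.059, 0.492, 1.354]
force: [0.3, 0.9, -1.0]
width: 85.5
```

Call:
{"api": "send_rows", "payload": {
  "rows": [
    {"x": 0, "y": 1, "z": 4, "roll": 7, "claw": 0.5},
    {"x": 0, "y": 2, "z": 8, "roll": 14, "claw": 1},
    {"x": 0, "y": 2, "z": 11, "roll": 21, "claw": 1},
    {"x": 0, "y": 0, "z": 14, "roll": 28, "claw": 1},
    {"x": 0, "y": -3, "z": 14, "roll": 35, "claw": 1}
  ]
}}

```text
clock: 24.08
eef_pos: [521.9, 104.1, 449.4]
tool_rot: [3.044, 0.489, 1.973]
force: [1.2, 0.2, 0.4]
width: 25.8
```

Call:
{"api": "send_rows", "payload": {
  "rows": [
    {"x": 0, "y": -4, "z": 0, "roll": 7, "claw": 1},
    {"x": 0, "y": -8, "z": 0, "roll": 14, "claw": 1},
    {"x": 0, "y": -12, "z": 0, "roll": 21, "claw": 1},
    {"x": 0, "y": -16, "z": 0, "roll": 28, "claw": 1},
    {"x": 0, "y": -20, "z": 0, "roll": 35, "claw": 1}
  ]
}}

```text
clock: 24.5
eef_pos: [518.7, -59.3, 443.0]
tool_rot: [3.058, 0.482, 2.446]
force: [0.3, 0.7, -1.5]
width: -0.3
```

```bash
python3 st.py
```

```text
24.5 [-0.007  0.028 -0.137  1.903  0.397  0.854  0.543] [518.7 -59.3 443. ] [3.058 0.482 2.446] F [ 0.3  0.7 -1.5] -0.3
toolz [ 0.408 -0.232 -0.883] jaw [0.609 0.79  0.074] lean deg 28.0
```

Call:
{"api": "send_rows", "payload": {
  "rows": [
    {"x": 0, "y": -4, "z": 0, "roll": 7, "claw": 1},
    {"x": 0, "y": -8, "z": 0, "roll": 14, "claw": 1},
    {"x": 0, "y": -12, "z": 0, "roll": 21, "claw": 1},
    {"x": 0, "y": -15, "z": 0, "roll": 28, "claw": 1},
    {"x": 0, "y": -18, "z": 0, "roll": 35, "claw": 1}
  ]
}}

```text
clock: 24.92
eef_pos: [518.0, -152.8, 439.1]
tool_rot: [3.059, 0.458, 2.749]
force: [-0.7, 0.1, -1.1]
width: 0.1
```

Call:
{"api": "send_rows", "payload": {
  "rows": [
    {"x": 0, "y": -1, "z": 0, "roll": 7, "claw": 1},
    {"x": 0, "y": -1, "z": 0, "roll": 14, "claw": 1},
    {"x": 0, "y": -1, "z": 0, "roll": 21, "claw": 1},
    {"x": 0, "y": -1, "z": 0, "roll": 28, "claw": 1},
    {"x": 0, "y": -1, "z": 0, "roll": 35, "claw": 1}
  ]
}}

```text
clock: 25.33
eef_pos: [518.0, -161.5, 439.1]
tool_rot: [3.059, 0.457, -3.02]
force: [-0.1, 1.1, 0.5]
width: -0.2
```

Call:
{"api": "send_rows", "payload": {
  "rows": [
    {"x": 0, "y": -1, "z": 0, "roll": 7, "claw": 1},
    {"x": 0, "y": -1, "z": 0, "roll": 14, "claw": 1},
    {"x": 0, "y": -1, "z": 0, "roll": 21, "claw": 1},
    {"x": 0, "y": -1, "z": 0, "roll": 28, "claw": 1},
    {"x": 0, "y": -1, "z": 0, "roll": 35, "claw": 1}
  ]
}}

```text
clock: 25.75
eef_pos: [518.4, -173.9, 435.9]
tool_rot: [3.055, 0.449, -2.472]
force: [0.4, -0.4, -1.7]
width: -0.1
```

```bash
python3 st.py
```

```text
25.75 [ 0.679  0.266 -0.156  1.617 -0.438  1.211  2.935] [ 518.4 -173.9  435.9] [ 3.055  0.449 -2.472] F [ 0.4 -0.4 -1.7] -0.1
toolz [ 0.285  0.336 -0.898] jaw [-0.647  0.758  0.078] lean deg 26.2
```

Call:
{"api": "send_rows", "payload": {
  "rows": [
    {"x": 0, "y": -2, "z": 0, "roll": -7, "claw": 1},
    {"x": 0, "y": -4, "z": 0, "roll": -14, "claw": 1},
    {"x": 0.5, "y": -6, "z": -3, "roll": -21, "claw": 1},
    {"x": 0.7, "y": -6, "z": -6, "roll": -28, "claw": 1},
    {"x": 0.7, "y": -6, "z": -9, "roll": -35, "claw": 1}
  ]
}}

```text
clock: 26.17
eef_pos: [525.2, -233.5, 346.0]
tool_rot: [3.057, 0.453, -3.091]
force: [0.6, 0.9, -0.6]
width: 0.1
```

Call:
{"api": "send_rows", "payload": {
  "rows": [
    {"x": 0, "y": 0, "z": -2, "roll": -7, "claw": 1},
    {"x": 0, "y": 0, "z": -4, "roll": -10, "claw": 1},
    {"x": 0, "y": 0, "z": -6, "roll": -10, "claw": 1},
    {"x": 0, "y": 0, "z": -6, "roll": -10, "claw": 1}
  ]
}}

```text
clock: 26.5
eef_pos: [523.3, -228.7, 282.9]
tool_rot: [3.052, 0.444, 3.027]
force: [-0.2, 1.2, -0.1]
width: -0.2
```

```bash
python3 st.py
```

```text
26.5 [ 0.567  0.297 -0.058  2.038 -0.523  0.484  2.418] [ 523.3 -228.7  282.9] [3.052 0.444 3.027] F [-0.2  1.2 -0.1] -0.2
toolz [ 0.436  0.04  -0.899] jaw [0.076 0.994 0.081] lean deg 25.9
```

Call:
{"api": "send_rows", "payload": {
  "rows": [
    {"x": 0.3, "y": 0, "z": -3, "roll": 0, "claw": 1},
    {"x": 0.3, "y": 0, "z": -5.8, "roll": 0, "claw": 1},
    {"x": 0.3, "y": 0, "z": -5.8, "roll": 0, "claw": 1},
    {"x": 0.3, "y": 1, "z": -5.8, "roll": 0, "claw": 1},
    {"x": 0.3, "y": 1, "z": -5.8, "roll": 0, "claw": 1}
  ]
}}

```text
clock: 26.92
eef_pos: [529.6, -219.6, 230.7]
tool_rot: [3.055, 0.453, 3.028]
force: [0.9, -0.0, 0.3]
width: -0.2
```

```bash
python3 st.py; python3 - <<'E'
from h import *
s,d=ctrl.get_image("scene");t,d2=ctrl.get_image("side")
u,v=proj("scene",[519,-120,200]).astype(int);a=s[v-60:v+40,u-50:u+50]
u,v=proj("side",[519,-120,200]).astype(int);b=t[v-60:v+40,u-50:u+50]
cv2.imwrite("pics/q1.png",np.hstack([cv2.resize(a,(400,400),interpolation=2),cv2.resize(b,(400,400),interpolation=2)]))
E
```

```text
26.92 [ 0.609  0.377 -0.149  2.112 -0.628  0.319  2.525] [ 529.6 -219.6  230.7] [3.055 0.453 3.028] F [ 0.9 -0.   0.3] -0.2
toolz [ 0.443  0.037 -0.896] jaw [0.075 0.994 0.078] lean deg 26.4
```

View pics/q1.png

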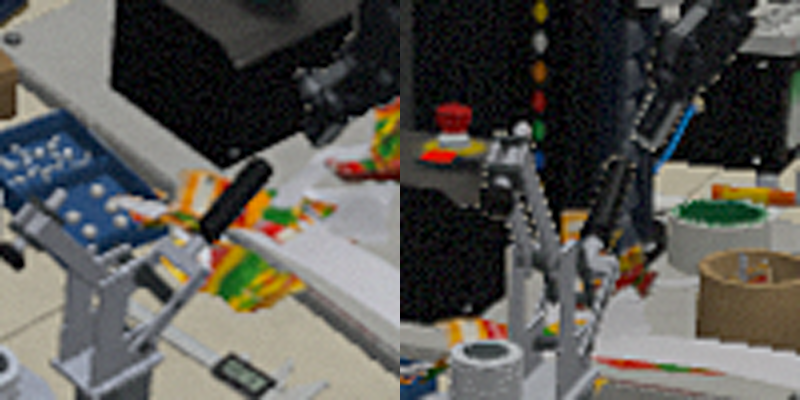

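Left half: shut fingertip at (320,130), handle end at (262,165), on the outer side as intended. Pushing the handle towards the pot.

Call:
{"api": "send_rows", "payload": {
  "rows": [
    {"x": -0.2, "y": 1, "z": 0, "roll": 0, "claw": 1},
    {"x": -0.4, "y": 2, "z": 0, "roll": 0, "claw": 1},
    {"x": -0.4, "y": 3, "z": 0.3, "roll": 0, "claw": 1},
    {"x": -0.4, "y": 4, "z": 0.6, "roll": 0, "claw": 1},
    {"x": -0.4, "y": 5, "z": 1, "roll": 0, "claw": 1}
  ]
}}

```text
clock: 27.43
eef_pos: [524.5, -169.3, 239.6]
tool_rot: [3.055, 0.452, 3.027]
force: [-0.2, 0.4, 0.4]
width: -0.3
```

```bash
python3 st.py
```

```text
27.43 [ 0.477  0.323 -0.107  2.169 -0.624  0.287  2.428] [ 524.5 -169.3  239.6] [3.055 0.452 3.027] F [-0.2  0.4  0.4] -0.3
toolz [ 0.442  0.036 -0.896] jaw [0.076 0.994 0.078] lean deg 26.3
```

```bash
cat > grip.py <<'E'
from h import *
for cam in("scene","side"):
    im,d=ctrl.get_image(cam);C=cloud(cam,d)
    for n in("clamp_grip","clamp_spindle"):
        for r in ctrl.place_of(cam,n)[:1]:
            u=np.array(r["uv"]);w=C[int(u[1])-2:int(u[1])+3,int(u[0])-2:int(u[0])+3].reshape(-1,3)
            print(cam,n,u.round(),round(r["confidence"],2),np.median(w,0).round())
    for q in(0,.2,.4,.6,.8,1.0,1.15): print(q,proj(cam,[520,-54-115*np.sin(.96-q),153+115*np.cos(.96-q)]).round(),end=' ')
    print()
E
python3 grip.py
```

```text
scene clamp_grip [395. 163.] 0.8 [ 520. -147.  226.]
scene clamp_spindle [344. 168.] 0.52 [520.  27. 295.]
0 [394. 164.] 0.2 [391. 161.] 0.4 [386. 160.] 0.6 [381. 160.] 0.8 [374. 161.] 1.0 [367. 164.] 1.15 [362. 167.] 
side clamp_grip [365. 155.] 0.9 [ 518. -151.  223.]
side clamp_spindle [334. 148.] 0.48 [527.  39. 288.]
0 [364. 157.] 0.2 [362. 152.] 0.4 [360. 148.] 0.6 [357. 146.] 0.8 [354. 146.] 1.0 [350. 148.] 1.15 [347. 151.]
```

```bash
python3 - <<'E'
from h import *
s,d=ctrl.get_image("scene");t,d2=ctrl.get_image("side")
u,v=proj("scene",[519,-150,230]).astype(int);a=s[v-40:v+40,u-40:u+40]
u,v=proj("side",[519,-150,230]).astype(int);b=t[v-40:v+40,u-40:u+40]
cv2.imwrite("pics/q2.png",np.hstack([cv2.resize(a,(400,400),interpolation=2),cv2.resize(b,(400,400),interpolation=2)]))
p=ctrl.read_state()['eef_pos'];print(proj("scene",p),proj("side",p),proj("scene",[519,-150,230]),proj("side",[519,-150,230]))
E
```

```text
[400.53031409 154.18032436] [365.28021502 146.77138724] [395.617724   160.95825616] [364.45971396 152.5223055 ]
```

View pics/q2.png

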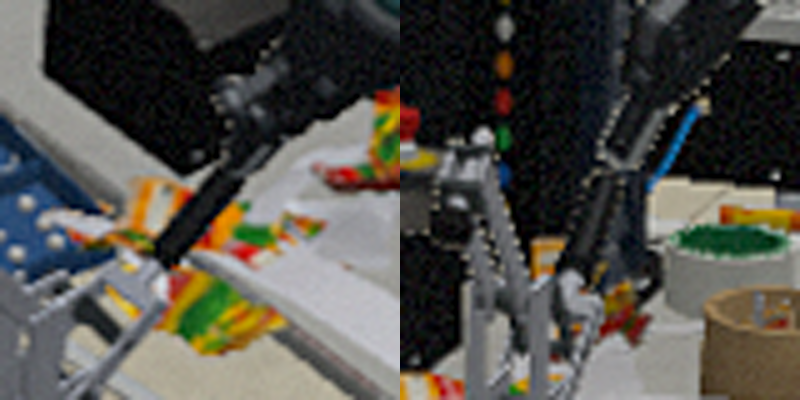

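Call:
{"api": "send_rows", "payload": {
  "rows": [
    {"x": 0, "y": 1, "z": 0, "roll": 0, "claw": 1},
    {"x": 0, "y": 2, "z": 0, "roll": 0, "claw": 1},
    {"x": 0, "y": 2, "z": 0, "roll": 0, "claw": 1}
  ]
}}

```text
clock: 28.08
eef_pos: [524.4, -149.5, 238.7]
tool_rot: [3.055, 0.451, 3.028]
force: [-0.7, -0.0, -0.7]
width: 0.2
```

```bash
python3 st.py; python3 grip.py
```

```text
28.08 [ 0.417  0.314 -0.087  2.189 -0.629  0.268  2.395] [ 524.4 -149.5  238.7] [3.055 0.451 3.028] F [-0.7 -0.  -0.7] 0.2
toolz [ 0.441  0.037 -0.897] jaw [0.075 0.994 0.078] lean deg 26.3
scene clamp_grip [398. 163.] 0.64 [ 519. -160.  223.]
scene clamp_spindle [343. 167.] 0.62 [527.  25. 295.]
0 [394. 164.] 0.2 [391. 161.] 0.4 [386. 160.] 0.6 [381. 160.] 0.8 [374. 161.] 1.0 [367. 164.] 1.15 [362. 167.] 
side clamp_grip [364. 159.] 0.71 [ 519. -141.  215.]
side clamp_spindle [338. 146.] 0.6 [519.  25. 293.]
0 [364. 157.] 0.2 [362. 152.] 0.4 [360. 148.] 0.6 [357. 146.] 0.8 [354. 146.] 1.0 [350. 148.] 1.15 [347. 151.]
```

Call:
{"api": "send_rows", "payload": {
  "rows": [
    {"x": -0.2, "y": -3, "z": 0.5, "roll": 0, "claw": 1},
    {"x": -0.4, "y": -6, "z": 0.5, "roll": 0, "claw": 1},
    {"x": -0.4, "y": -8.5, "z": 0, "roll": 0, "claw": 1},
    {"x": -0.4, "y": -8.5, "z": -1.5, "roll": 0, "claw": 1},
    {"x": -0.4, "y": -8.5, "z": -3, "roll": 0, "claw": 1}
  ]
}}

```text
clock: 28.8
eef_pos: [521.0, -239.6, 209.3]
tool_rot: [3.058, 0.454, 3.023]
force: [-0.1, 0.8, 0.4]
width: -0.1
```

Call:
{"api": "send_rows", "payload": {
  "rows": [
    {"x": 0, "y": 0, "z": 0, "roll": 0, "claw": 1},
    {"x": 0, "y": 0, "z": 0, "roll": 0, "claw": 1}
  ]
}}

```text
clock: 28.97
eef_pos: [520.3, -236.4, 208.5]
tool_rot: [3.054, 0.451, 3.025]
force: [0.5, -0.7, -0.2]
width: -0.1
```

```bash
python3 st.py; python3 grip.py
```

```text
28.97 [ 0.677  0.419 -0.186  2.131 -0.701  0.279  2.643] [ 520.3 -236.4  208.5] [3.054 0.451 3.025] F [ 0.5 -0.7 -0.2] -0.1
toolz [ 0.441  0.036 -0.897] jaw [0.078 0.994 0.078] lean deg 26.3
scene clamp_grip [395. 164.] 0.77 [ 519. -148.  221.]
scene clamp_spindle [342. 166.] 0.66 [530.  25. 295.]
0 [394. 164.] 0.2 [391. 161.] 0.4 [386. 160.] 0.6 [381. 160.] 0.8 [374. 161.] 1.0 [367. 164.] 1.15 [362. 167.] 
side clamp_grip [365. 160.] 0.65 [ 653. -564.   81.]
side clamp_spindle [333. 147.] 0.62 [527.  35. 289.]
0 [364. 157.] 0.2 [362. 152.] 0.4 [360. 148.] 0.6 [357. 146.] 0.8 [354. 146.] 1.0 [350. 148.] 1.15 [347. 151.]
```

Call:
{"api": "send_rows", "payload": {
  "rows": [
    {"x": 0, "y": 1.5, "z": 0, "roll": 0, "claw": 1},
    {"x": 0, "y": 3, "z": 0, "roll": 0, "claw": 1},
    {"x": 0, "y": 4, "z": 0, "roll": 0, "claw": 1},
    {"x": 0, "y": 5, "z": 0.5, "roll": 0, "claw": 1},
    {"x": 0, "y": 6, "z": 1, "roll": 0, "claw": 1}
  ]
}}

```text
clock: 29.68
eef_pos: [519.7, -180.3, 219.6]
tool_rot: [3.063, 0.454, 3.023]
force: [-12.7, -15.3, 9.1]
width: -0.0
```

```bash
python3 st.py; python3 grip.py
```

```text
29.68 [ 0.48   0.357 -0.084  2.197 -0.789  0.244  2.616] [ 519.7 -180.3  219.6] [3.063 0.454 3.023] F [-12.7 -15.3   9.1] -0.0
toolz [ 0.443  0.027 -0.896] jaw [0.084 0.994 0.071] lean deg 26.4
scene clamp_grip [394. 161.] 0.74 [ 521. -143.  232.]
scene clamp_spindle [337. 169.] 0.53 [ 789. -163.   11.]
0 [394. 164.] 0.2 [391. 161.] 0.4 [386. 160.] 0.6 [381. 160.] 0.8 [374. 161.] 1.0 [367. 164.] 1.15 [362. 167.] 
side clamp_grip [367. 158.] 0.76 [ 655. -576.   85.]
side clamp_spindle [334. 149.] 0.68 [527.  36. 286.]
0 [364. 157.] 0.2 [362. 152.] 0.4 [360. 148.] 0.6 [357. 146.] 0.8 [354. 146.] 1.0 [350. 148.] 1.15 [347. 151.]
```

The 15 N reading with no handle motion fits a friction jam: a level push at this angle passes through the pivot. I'll follow the handle's arc up and over instead.

Call:
{"api": "send_rows", "payload": {
  "rows": [
    {"x": 0, "y": 0.2, "z": 0.9, "roll": 0, "claw": 1},
    {"x": 0, "y": 0.8, "z": 1.6, "roll": 0, "claw": 1},
    {"x": 0, "y": 1.3, "z": 2.2, "roll": 0, "claw": 1},
    {"x": 0, "y": 1.8, "z": 2.7, "roll": 0, "claw": 1},
    {"x": 0, "y": 2.3, "z": 3.2, "roll": 0, "claw": 1}
  ]
}}

```text
clock: 30.4
eef_pos: [519.3, -152.8, 251.1]
tool_rot: [3.056, 0.45, 3.027]
force: [-3.3, -0.7, -0.0]
width: -0.1
```

```bash
python3 st.py; python3 grip.py
```

```text
30.4 [ 0.327  0.287  0.041  2.183 -0.688  0.323  2.458] [ 519.3 -152.8  251.1] [3.056 0.45  3.027] F [-3.3 -0.7 -0. ] -0.1
toolz [ 0.441  0.035 -0.897] jaw [0.077 0.994 0.077] lean deg 26.2
scene clamp_grip [387. 160.] 0.91 [ 520. -118.  252.]
scene clamp_spindle [333. 182.] 0.46 [527.  57. 258.]
0 [394. 164.] 0.2 [391. 161.] 0.4 [386. 160.] 0.6 [381. 160.] 0.8 [374. 161.] 1.0 [367. 164.] 1.15 [362. 167.] 
side clamp_grip [361. 148.] 0.85 [ 518. -119.  250.]
side clamp_spindle [332. 164.] 0.46 [525.  54. 260.]
0 [364. 157.] 0.2 [362. 152.] 0.4 [360. 148.] 0.6 [357. 146.] 0.8 [354. 146.] 1.0 [350. 148.] 1.15 [347. 151.]
```

Call:
{"api": "send_rows", "payload": {
  "rows": [
    {"x": 0, "y": 0.7, "z": 0.5, "roll": 0, "claw": 1},
    {"x": 0, "y": 1.4, "z": 0.9, "roll": 0, "claw": 1},
    {"x": 0, "y": 2.1, "z": 1.3, "roll": 0, "claw": 1},
    {"x": 0, "y": 2.8, "z": 1.6, "roll": 0, "claw": 1},
    {"x": 0, "y": 3.5, "z": 1.9, "roll": 0, "claw": 1}
  ]
}}

```text
clock: 31.12
eef_pos: [519.8, -118.7, 270.0]
tool_rot: [3.056, 0.451, 3.025]
force: [-7.6, -2.6, 4.9]
width: 0.2
```

Call:
{"api": "send_rows", "payload": {
  "rows": [
    {"x": 0, "y": 0.6, "z": 0.2, "roll": 0, "claw": 1},
    {"x": 0, "y": 1.2, "z": 0.4, "roll": 0, "claw": 1},
    {"x": 0, "y": 1.8, "z": 0.6, "roll": 0, "claw": 1}
  ]
}}

```text
clock: 31.37
eef_pos: [520.3, -100.5, 276.3]
tool_rot: [3.056, 0.452, 3.026]
force: [-4.4, -1.3, 4.8]
width: -0.2
```

```bash
python3 st.py; python3 grip.py
```

```text
31.37 [ 0.1    0.22   0.157  2.191 -0.55   0.341  2.205] [ 520.3 -100.5  276.3] [3.056 0.452 3.026] F [-4.4 -1.3  4.8] -0.2
toolz [ 0.442  0.035 -0.896] jaw [0.078 0.994 0.077] lean deg 26.3
scene clamp_grip [378. 161.] 0.87 [516. -78. 267.]
0 [394. 164.] 0.2 [391. 161.] 0.4 [386. 160.] 0.6 [381. 160.] 0.8 [374. 161.] 1.0 [367. 164.] 1.15 [362. 167.] 
side clamp_grip [355. 145.] 0.77 [519. -72. 269.]
side clamp_spindle [328. 178.] 0.39 [525.  69. 231.]
0 [364. 157.] 0.2 [362. 152.] 0.4 [360. 148.] 0.6 [357. 146.] 0.8 [354. 146.] 1.0 [350. 148.] 1.15 [347. 151.]
```

Call:
{"api": "send_rows", "payload": {
  "rows": [
    {"x": 0, "y": 0.7, "z": 0.1, "roll": 0, "claw": 1},
    {"x": 0, "y": 1.4, "z": 0.2, "roll": 0, "claw": 1},
    {"x": 0, "y": 2.1, "z": 0.3, "roll": 0, "claw": 1},
    {"x": 0, "y": 2.8, "z": 0.4, "roll": 0, "claw": 1},
    {"x": 0, "y": 3.5, "z": 0.5, "roll": 0, "claw": 1}
  ]
}}

```text
clock: 32.08
eef_pos: [521.2, -65.7, 281.1]
tool_rot: [3.056, 0.453, 3.026]
force: [-0.9, -1.9, 0.8]
width: -0.1
```

Call:
{"api": "send_rows", "payload": {
  "rows": [
    {"x": 0, "y": 0.6, "z": 0, "roll": 0, "claw": 1},
    {"x": 0, "y": 1.2, "z": 0, "roll": 0, "claw": 1},
    {"x": 0, "y": 1.5, "z": 0, "roll": 0, "claw": 1}
  ]
}}

```text
clock: 32.33
eef_pos: [521.1, -49.0, 281.0]
tool_rot: [3.055, 0.452, 3.028]
force: [-0.5, -0.9, 0.1]
width: -0.1
```

```bash
python3 st.py; python3 grip.py
```

```text
32.33 [-0.101  0.198  0.232  2.209 -0.441  0.315  1.985] [521.1 -49.  281. ] [3.055 0.452 3.028] F [-0.5 -0.9  0.1] -0.1
toolz [ 0.442  0.036 -0.896] jaw [0.076 0.994 0.077] lean deg 26.3
scene clamp_grip [364. 165.] 0.88 [514. -32. 276.]
scene clamp_spindle [331. 192.] 0.52 [522.  67. 235.]
0 [394. 164.] 0.2 [391. 161.] 0.4 [386. 160.] 0.6 [381. 160.] 0.8 [374. 161.] 1.0 [367. 164.] 1.15 [362. 167.] 
side clamp_grip [349. 151.] 0.79 [517. -27. 269.]
side clamp_spindle [333. 204.] 0.67 [510.  79. 179.]
0 [364. 157.] 0.2 [362. 152.] 0.4 [360. 148.] 0.6 [357. 146.] 0.8 [354. 146.] 1.0 [350. 148.] 1.15 [347. 151.]
```

Call:
{"api": "send_rows", "payload": {
  "rows": [
    {"x": 0, "y": 0.5, "z": 0, "roll": 0, "claw": 1},
    {"x": 0, "y": 1, "z": 0, "roll": 0, "claw": 1},
    {"x": 0, "y": 1, "z": 0, "roll": 0, "claw": 1}
  ]
}}

```text
clock: 32.88
eef_pos: [521.1, -44.6, 281.2]
tool_rot: [3.06, 0.455, 3.022]
force: [0.5, -11.8, -1.6]
width: -0.5
```

Call:
{"api": "send_rows", "payload": {
  "rows": [
    {"x": 0, "y": 0.3, "z": 0, "roll": 0, "claw": 1},
    {"x": 0, "y": 0.5, "z": 0, "roll": 0, "claw": 1},
    {"x": 0, "y": 0.5, "z": 0, "roll": 0, "claw": 1}
  ]
}}

```text
clock: 33.13
eef_pos: [521.1, -43.9, 281.2]
tool_rot: [3.063, 0.456, 3.017]
force: [-1.2, -20.8, -3.9]
width: -0.2
```

```bash
python3 st.py; python3 grip.py
```

```text
33.13 [-0.16   0.195  0.27   2.216 -0.403  0.301  1.917] [521.1 -43.9 281.2] [3.063 0.456 3.017] F [ -1.2 -20.8  -3.9] -0.2
toolz [ 0.445  0.023 -0.895] jaw [0.09  0.993 0.07 ] lean deg 26.5
scene clamp_grip [365. 167.] 0.86 [515. -33. 271.]
scene clamp_spindle [330. 193.] 0.42 [524.  68. 231.]
0 [394. 164.] 0.2 [391. 161.] 0.4 [386. 160.] 0.6 [381. 160.] 0.8 [374. 161.] 1.0 [367. 164.] 1.15 [362. 167.] 
side clamp_grip [348. 150.] 0.92 [518. -25. 271.]
side clamp_spindle [330. 182.] 0.63 [520.  65. 223.]
0 [364. 157.] 0.2 [362. 152.] 0.4 [360. 148.] 0.6 [357. 146.] 0.8 [354. 146.] 1.0 [350. 148.] 1.15 [347. 151.]
```

Firm stop (21 N with no further travel). Backing off and checking that it holds.

Call:
{"api": "send_rows", "payload": {
  "rows": [
    {"x": 0, "y": -1.5, "z": 0, "roll": 0, "claw": 1},
    {"x": 0, "y": -4, "z": 0.5, "roll": 0, "claw": 1},
    {"x": 0, "y": -7, "z": 3, "roll": 0, "claw": 1},
    {"x": -1, "y": -9, "z": 7, "roll": 0, "claw": 1},
    {"x": -2, "y": -11, "z": 11, "roll": 0, "claw": 1}
  ]
}}

```text
clock: 33.85
eef_pos: [501.5, -143.0, 384.2]
tool_rot: [3.056, 0.449, 3.025]
force: [1.0, 0.1, -0.1]
width: -0.1
```

Call:
{"api": "send_rows", "payload": {
  "rows": [
    {"x": 0, "y": -3, "z": 3, "roll": 0, "claw": 1},
    {"x": 0, "y": -6, "z": 6, "roll": 0, "claw": 1},
    {"x": 0, "y": -6, "z": 6, "roll": 0, "claw": 1},
    {"x": 0, "y": -6, "z": 6, "roll": 0, "claw": 1}
  ]
}}

```text
clock: 34.18
eef_pos: [503.1, -203.8, 445.9]
tool_rot: [3.057, 0.456, 3.023]
force: [0.0, 0.9, -0.6]
width: 0.3
```

```bash
python3 st.py; python3 grip.py; python3 - <<'E'
from h import *
s,d=ctrl.get_image("scene");t,d2=ctrl.get_image("side")
u,v=proj("scene",[519,20,200]).astype(int);a=s[v-60:v+60,u-60:u+60]
u,v=proj("side",[519,20,200]).astype(int);b=t[v-60:v+60,u-60:u+60]
cv2.imwrite("pics/z.png",np.hstack([cv2.resize(a,(400,400),interpolation=2),cv2.resize(b,(400,400),interpolation=2)]))
E
```

```text
34.18 [ 0.154  0.077  0.37   1.837 -0.367  0.872  2.176] [ 503.1 -203.8  445.9] [3.057 0.456 3.023] F [ 0.   0.9 -0.6] 0.3
toolz [ 0.446  0.032 -0.895] jaw [0.081 0.994 0.076] lean deg 26.5
scene clamp_grip [333. 204.] 0.6 [514.  66. 200.]
scene clamp_spindle [332. 193.] 0.6 [516.  64. 235.]
0 [394. 164.] 0.2 [391. 161.] 0.4 [386. 160.] 0.6 [381. 160.] 0.8 [374. 161.] 1.0 [367. 164.] 1.15 [362. 167.] 
side clamp_grip [349. 150.] 0.64 [514. -30. 268.]
side clamp_spindle [330. 183.] 0.51 [521.  65. 219.]
0 [364. 157.] 0.2 [362. 152.] 0.4 [360. 148.] 0.6 [357. 146.] 0.8 [354. 146.] 1.0 [350. 148.] 1.15 [347. 151.]
```

View pics/z.png

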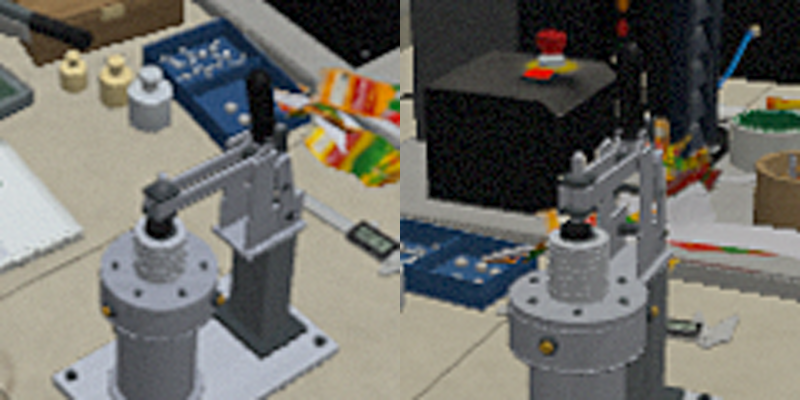

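The picture shows the handle past upright (left 260,105), the arm level, and the pad pressing on the hub's top (left 155,225; right 578,230). The lid is flush and the arm is well clear.

```bash
python3 -c "
from cell import ctrl
print(ctrl.finish_job())"
```

```text
the job is handed in; nothing more can be done
None
```

The lid is home and the clamp is locked. I handed the job in at 34 s of the 58 s allowed.

**Lid:** The rows can't tilt the tool, so I built up a lean of about 28° by pushing against the reach limit in free space. I carried the lid over the clamp and lowered it in along the slant. It met the catches at the expected height and clicked home at about 20 N or just over (the last small press was read only after it gave). After release a plane fit showed the flange level within 0.01, with its top at about 153 mm, which is flush.

**Clamp:** I pushed the handle over with the shut fingers, not a pinch, because the fixed 60 N grip could have jammed it. The first push passed over the handle. The second jammed on friction at about 15 N until I followed the handle's arc. It then went past centre to a firm stop, with 21 N and no further travel.

**Last checks:**
- With the arm clear, the side camera put the handle at about 1.1 to 1.15 rad. The picture shows it past upright with the pad on the hub.
- The scene camera's last handle-grip detection disagreed: it fell on the hub, at low confidence. I took that as a false hit.
- I never measured that the other items stayed put. The last picture shows nothing disturbed near the pot, but the tape, note pad and second bottle are outside it.
- I viewed 12 pictures, two over the budget.

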